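Stack a trinket box in the curing cradle and start the child-locked lamp

TASK

Build the little trinket box in the curing cradle: set the wooden tray, open side up, down in the pocket between the four corner posts, stack every aluminium frame that is there squarely on it, and lay the round wooden lid centred on top. Only then slide the child-lock tab on the control pod fully aside, press the button it was covering all the way down for a moment, and slide the tab back fully over the button. Leave the finished stack in the cradle and do not disturb the tweezer rest, lidded bowl or jar.

Things in the scene. Friction and masses are not known exactly. Their poses are not given: they have to be found in the camera images.
- pocket (a point): centre of the pocket floor of the white curing cradle (fixed; stands level, its place and yaw vary). The cradle is an 84 mm square base, 10 mm thick, whose top is the pocket floor; four L-shaped corner posts rise 46 mm above the floor and bound a 52 mm square pocket, sides along this frame's x and y. The posts cover only the corners: in the middle of each of the four sides a 40 mm wide gap is open from floor to top, for fingers. x, y along the pocket sides, z up
- tray_c (a point): centre of the wooden tray, the open body of the box: 48 x 48 mm square, 14 mm high, walls 6 mm, open on top (+z), sides along x and y; 50 g. This point is 7 mm above its underside. Starts lying on the surface
- lid_c (a point): centre of the wooden lid, a plain round disc 48 mm in diameter, 10 mm thick; 30 g; both faces alike. This point is 5 mm above its underside, z is its axis. Starts lying on the surface
- frame1_c (a point): centre of an aluminium frame: 48 x 48 mm square outside, 32 x 32 mm square opening, 7 mm thick, sides along x and y; 30 g; both faces alike. This point is 3.5 mm above its underside. Two to four frames are present (an absent one reads None); all are alike and may be stacked in any order. Starts lying on the surface
- frame2_c (a point): centre of an aluminium frame: 48 x 48 mm square outside, 32 x 32 mm square opening, 7 mm thick, sides along x and y; 30 g; both faces alike. This point is 3.5 mm above its underside. Two to four frames are present (an absent one reads None); all are alike and may be stacked in any order. Starts lying on the surface
- frame3_c (a point): centre of an aluminium frame: 48 x 48 mm square outside, 32 x 32 mm square opening, 7 mm thick, sides along x and y; 30 g; both faces alike. This point is 3.5 mm above its underside. Two to four frames are present (an absent one reads None); all are alike and may be stacked in any order. Starts lying on the surface
- frame4_c (a point): centre of an aluminium frame: 48 x 48 mm square outside, 32 x 32 mm square opening, 7 mm thick, sides along x and y; 30 g; both faces alike. This point is 3.5 mm above its underside. Two to four frames are present (an absent one reads None); all are alike and may be stacked in any order. Starts lying on the surface
- lock (a joint): child-lock tab: slide of the grey tab along the pod's +y, in m. Near 0 (0 to 0.005 at the start) the tab covers the button; 0.050 is fully aside. It stays where it is left; about 1.5 N moves it
- lock_fin (a point): centre of the upright grip fin on the lock tab; moves with the tab. The fin is 10 mm thick (x), 24 mm long (y, the way it slides), 16 mm tall, and stands on the middle of the tab's plate, which is 42 mm (x) by 44 mm (y), 4 mm thick; this point is 8 mm above the plate's top and 54 mm above the surface. Opening slides it to this frame's +y
- button (a joint): travel of the start button, in m: 0 up, 0.006 fully down; sprung, about 1.4 N to start and 4.7 N fully down; springs back up when released
- button_top (a point): centre of the top of the round black start button, 28 mm in diameter, 40 mm above the surface when up, standing 10 mm proud of the pod's deck; moves with the button. With the tab closed the plate lies 2 mm above it and the fin stands straight above it; with the tab fully aside the plate's edge is 28 mm from the button's centre, in +y
- pod_deck (a point): centre of the top of the white control pod (fixed; its place and yaw vary): box 66 mm (x) by 120 mm (y) by 30 mm high; this point is 30 mm above the surface. The button is 32 mm to its -y; the tab slides along +y
- tweezer_rest: bystander, loose: aluminium rest 24 x 50 x 10 mm with steel tweezers 110 mm long across it along its x; origin at the centre of the underside; leave alone
- bowl: bystander, loose: white ceramic bowl with lid, 114 mm across, 80 mm high; origin at the centre of the underside; leave alone
- resin_jar: bystander, loose: jar 50 mm across, 70 mm high; origin at the centre of the underside; leave alone

How it is judged:
By the outcome, as a careful person would: the job done as asked, in the order asked, and still so for the second after the job is handed in, with the robot touching nothing.
Of frame1, frame2, frame3, frame4 only 2 to 4 are there at a start; the rules pass over those that are not, and their reading is None.
At some moment in a run one of tray, frame1, frame2, frame3, frame4, lid may be knocked a few centimetres aside while the robot is not near it.
Once in a run the grip may slacken for a moment while it holds something.
It also fails if it takes over 210 s, if anything falls off the work surface, if the arm or the gripper's body presses on something with over 40 N, if the wrist force passes 120 N, or if a joint passes its speed limit or range.

ROBOT

A 6-joint arm with a two-finger parallel gripper is mounted at the origin on the work surface. World frame = base frame: x ahead of the robot, y to its left, z up, the work surface at z = 0. Lengths are in mm, angles in rad, forces in N, time in s.
With the tool pointing down it reaches from about 300 to 850 mm from the base axis. Payload 4.2 kg.
Tool frame: the origin (TCP) lies where the fingers leave the gripper's body, on its centre line; the fingertips stand 78 mm ahead of it and the grasp point (between the pads) lies 60 mm ahead of it (bot.grip_point_offset is the distance from the TCP to the grasp point, in mm); z points along the fingers, y is the direction in which the jaws open and shut (so a half turn about z gives the same grasp; the last joint's range is limited). The gripper opens to 91 mm and grips with 3 to 60 N. Pads are 32 mm wide; open, the fingers measure 118 mm over their backs; the gripper's body (76 mm by 178 mm) begins 60 mm behind the grasp point.
Start: joints at [1.189, 0.32, 1.565, -0, 1.257, -0.02], TCP at [203.527, 537.784, 292.276] pointing down, gripper open.
Joint ranges: [-3.11, 3.11], [-0.84, 2.01], [0.21, 2.61], [-1.34, 4.49], [0.05, 2.63], [-2.56, 2.56]. Speed limits (rad/s): [2.57, 2.57, 3.14, 3.14, 3.14, 3.14].

INTERFACE

Orientations are given as [roll, pitch, yaw] about the fixed x, y, z axes, in that order (R = Rz(yaw) Ry(pitch) Rx(roll)).
In Python, from cell import status, camera, camera_model, workorder, bot gives the robot as it stands.
- The arm moves only by the tool send_rows, never from a script. Its argument "targets" is a list of rows, each an object with "delta_pos": the shift along the tool's x, y, z in cm, a list of three; "twist": the turn about the tool's z in degrees. A call has 1 to 20 rows; each row is the pose to reach, as a shift and turn from the pose commanded when the call began, along the tool's axes at that moment; what a row does not reach only later rows make up. A row lasts 1/8 s, in which the tool goes at most 62.5 mm and 10.7 degrees, less where a joint would pass 70% of its speed; a pose out of reach is approached as far as the arm can. A call with a gripper value outside its range is refused whole. "hand" is the finger opening in cm, from 0 to 9.12, set as the call begins (left out, the last holds). The fingers move at their own pace and stop on an object; "force" is the grip in N (left out, the last holds). Time passes only in rows, so rows that repeat a pose let the fingers close. It gives the time, the measured TCP pose, the force and the opening at its end, in the units of the state.
- status.get_obs(): the state, without advancing time (a new reading comes with each control period).
- camera(name): name is "scene" or "top" or "wrist"; returns the picture (384x512x3 uint8, red, green, blue); there is no depth.
- camera_model(name): a dict with "vfov" (degrees; the focal length in pixels is half the picture's height over the tangent of half this angle, whatever the lens; pixels are square), "cx", "cy" (the principal point, pixels), "rvec" (rotation vector, rad) and "tvec" (3), from world to camera coordinates, as OpenCV has them. Camera axes: x right, y down, z forward; pixel columns grow to the right and rows downward; lengths in mm; the calibration is good to about 2 mm. A picture is of the moment at which its call begins: read the wrist's pose just before it. camera_model takes no time and is no camera call; for the wrist camera it gives the pose at the moment of the call.
- workorder.job_done(): hands the job in, once; it reports no verdict.
The state is a dict: "time_s": time; "joints": joint angles; "joint_vel": joint speeds; "effort": joint torques, N m; "ee_pos": TCP position; "tool_rot": TCP orientation; "force": force on the tool from outside, world axes, zero at the start; "ft_torque": the same for the moment, N m; "finger_gap": finger opening in mm.
Only numpy, scipy, OpenCV 4.12 (cv2) and the standard library are available. Lean on these libraries where they do the work, as an engineer would, in place of code of your own. Each camera call takes 0.05 s, during which the arm holds its last target. There are 200 camera calls.

## Working session

There is one attempt and no reset: what is moved stays moved. The work goes in short steps, Python scripts to look and compute and a tool call to move; the robot and the scene stay as the last step left them, time stands still between calls to the robot, and variables do not carry over. Pictures are saved under pics/ and viewed, about 12 in all and at most 16, crops included, and the job is handed in when it is done.

Besides the shell and the picture viewer there is one more tool, called after "Call:" in YAML: its name, and indented under it one key for each argument. send_rows: Moves the arm, as the interface text tells. Its arguments: {"type":"object","properties":{"targets":{"type":"array"},"hand":{"type":"number"},"force":{"type":"number"}},"required":["targets"]}

```bash
ls; mkdir -p pics
cat > h.py <<'E'
import numpy as np, cv2
from scipy.spatial.transform import Rotation as R
from cell import status, camera, camera_model, workorder, bot
def cam(name):
    m=camera_model(name); im=camera(name); return im,m
def save(im,n,crop=None,s=1):
    if crop: im=im[crop[1]:crop[3],crop[0]:crop[2]]
    cv2.imwrite('pics/'+n,cv2.resize(im[:,:,::-1],None,fx=s,fy=s,interpolation=cv2.INTER_CUBIC))
def fl(m): return 192/np.tan(np.radians(m['vfov'])/2)
def ray(m,px,z):
    "pixels -> world xy on plane z"
    px=np.atleast_2d(px).astype(float); Rm=R.from_rotvec(np.ravel(m['rvec'])).as_matrix(); t=np.ravel(m['tvec'])
    d=np.c_[(px[:,0]-m['cx'])/fl(m),(px[:,1]-m['cy'])/fl(m),np.ones(len(px))]@Rm
    c=-Rm.T@t; return c+d*((z-c[2])/d[:,2])[:,None]
def proj(m,P):
    P=np.atleast_2d(P); Rm=R.from_rotvec(np.ravel(m['rvec'])).as_matrix(); q=P@Rm.T+np.ravel(m['tvec'])
    return np.c_[fl(m)*q[:,0]/q[:,2]+m['cx'],fl(m)*q[:,1]/q[:,2]+m['cy']]
E
python3 - <<'E'
from h import *
o=status.get_obs(); print(o)
for n in('top','scene','wrist'):
    im,m=cam(n); print(n,m); cv2.imwrite(f'pics/{n}0.png',im[:,:,::-1]); np.save(n+'0.npy',im)
    save(im,n+'0b.png',s=1.5)
E
```

```text
pics
{'time_s': 0.0, 'joints': array([ 1.18897305e+00,  3.20272701e-01,  1.56566621e+00,  3.56936661e-06,
        1.25738975e+00, -1.99576592e-02]), 'joint_vel': array([ 6.91410903e-04,  7.30979872e-04, -3.05500681e-05,  6.61946027e-04,
        1.03286303e-04,  2.48346074e-03]), 'effort': array([-1.10834940e-04, -4.12464380e+01, -2.31976765e+01,  7.27130380e-02,
        4.57156124e-02, -1.68357469e-04]), 'ee_pos': array([203.40091411, 537.4321357 , 291.43616733]), 'tool_rot': array([-3.13985706e+00, -3.80372679e-05,  2.77972590e+00]), 'force': array([ 0.02008717, -0.18542661,  0.22390382]), 'ft_torque': array([ 0.02857389, -0.03732808,  0.02595987]), 'finger_gap': 91.04855623272407}
top {'vfov': 57.324127119947974, 'cx': 255.2882754528259, 'cy': 188.26499892364163, 'rvec': array([ 2.11429091, -2.15266126,  0.13538093]), 'tvec': array([ 25.1816129 , 615.57566567, 764.01998994])}
scene {'vfov': 57.72209579290199, 'cx': 257.53110675210974, 'cy': 191.56739408067145, 'rvec': array([ 1.01202608,  2.41948331, -1.08633693]), 'tvec': array([ 446.49158643, -260.45659119, 1359.35218812])}
wrist {'vfov': 69.08621461079382, 'cx': 257.4052375256201, 'cy': 193.8778226820811, 'rvec': array([-2.38031214, -1.64578231, -0.23782195]), 'tvec': array([-574.33931901,  -31.51828113,  393.57109823])}
```

View pics/top0b.png

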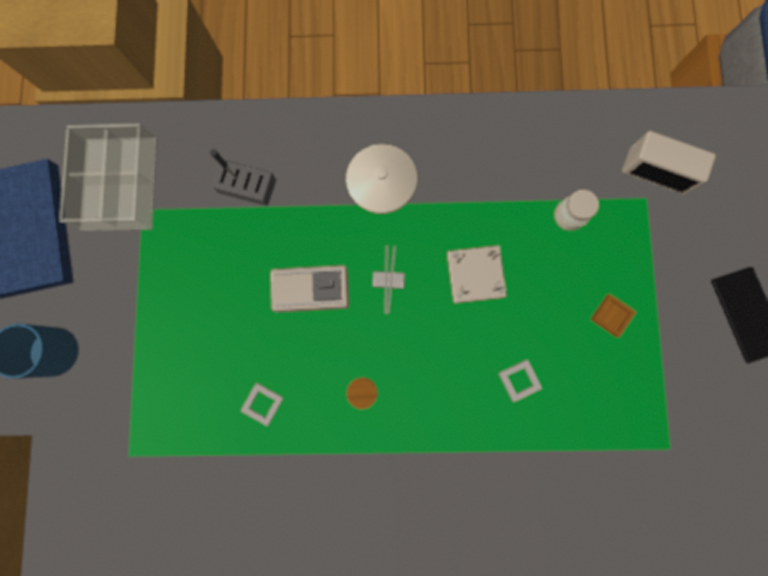

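View pics/scene0b.png

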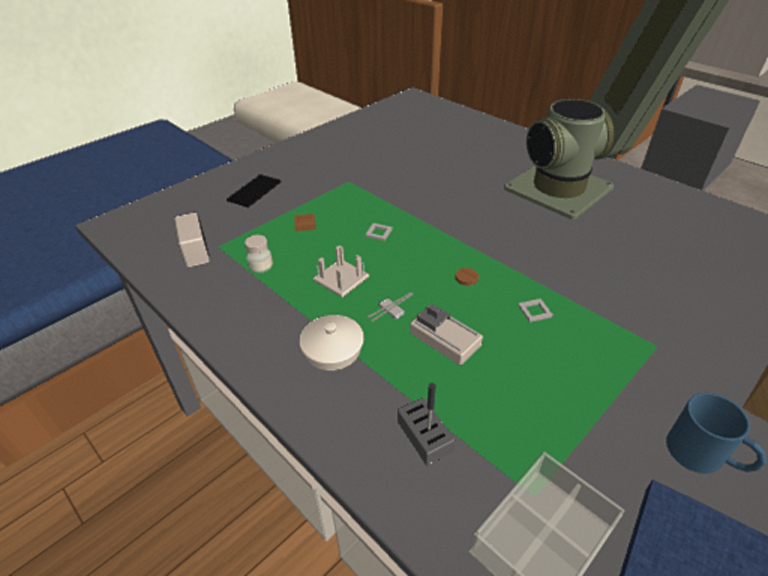

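The top view shows two frames at about (174,270) and (347,254), with the lid at (241,262) and the tray at (409,210). The cradle is at (318,182), and the pod at (205,192) has its tab at the right end. The scene view also shows two frames.

Run:
```python
from h import *
im=np.load('top0.npy'); m=camera_model('top')
hsv=cv2.cvtColor(im,cv2.COLOR_RGB2HSV)
g=((hsv[...,0]>45)&(hsv[...,0]<80)&(hsv[...,1]>120)).astype(np.uint8)
c,_=cv2.findContours(g,cv2.RETR_CCOMP,cv2.CHAIN_APPROX_NONE)[-2:]
for k in c:
    if cv2.contourArea(k)<60: continue
    r=cv2.minAreaRect(k); b=cv2.boxPoints(r); w=ray(m,b,8)
    print(np.round(r[0]),ray(m,r[0],8)[0].round(), [np.round(np.linalg.norm(w[i]-w[i-1])) for i in(1,2)], np.degrees(np.arctan2(*(w[1]-w[0])[1::-1])).round(1))
print('corners',ray(m,[[0,0],[511,0],[0,383],[511,383]],0).round())
mw=camera_model('wrist');Rm=R.from_rotvec(mw['rvec']).as_matrix();C=-Rm.T@mw['tvec'];o=status.get_obs()
Rt=R.from_euler('xyz',o['tool_rot']).as_matrix();print('cam in tool',Rt.T@(C-o['ee_pos']),'axes',(Rt.T@Rm.T).round(3))
```

```text
[174. 269.] [433. 208.   8.] [np.float64(27.0), np.float64(27.0)] -26.4
[346. 253.] [ 464. -196.    8.] [np.float64(26.0), np.float64(26.0)] -65.0
[265. 218.] [549.  -6.   8.] [np.float64(890.0), np.float64(396.0)] -90.4
[174. 269.] [433. 209.   8.] [np.float64(56.0), np.float64(57.0)] -28.9
[241. 262.] [449.  51.   8.] [np.float64(51.0), np.float64(51.0)] -46.2
[347. 254.] [ 463. -196.    8.] [np.float64(56.0), np.float64(56.0)] -64.9
[408. 210.] [ 562. -347.    8.] [np.float64(57.0), np.float64(57.0)] -36.6
[206. 192.] [615. 135.   8.] [np.float64(133.0), np.float64(77.0)] -88.0
[258. 186.] [627.   7.   8.] [np.float64(113.0), np.float64(56.0)] -0.7
[317. 182.] [ 633. -135.    8.] [np.float64(95.0), np.float64(92.0)] -84.7
corners [[1151.  697.    0.]
 [1105. -659.    0.]
 [ 184.  607.    0.]
 [ 175. -545.    0.]]
cam in tool [ 8.22688719e+01 -7.03197559e-02 -9.40246495e+01] axes [[ 0.001 -0.959 -0.285]
 [ 1.     0.001  0.001]
 [-0.    -0.285  0.959]]
```

View pics/wrist0.png

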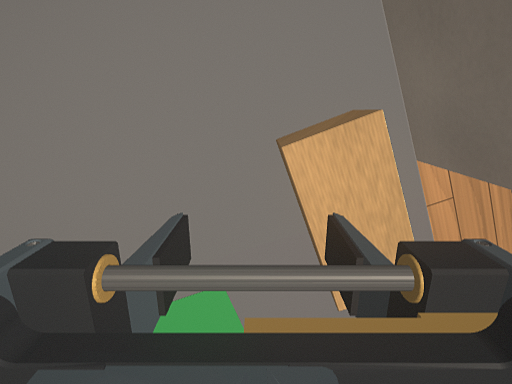

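```bash
cat >> h.py <<'E'
def plan(xyz,yaw_deg):
    o=status.get_obs(); Rt=R.from_euler('xyz',o['tool_rot']); y0=np.degrees(o['tool_rot'][2])
    d=Rt.inv().apply(np.array(xyz,float)-o['ee_pos'])/10
    dy=(yaw_deg-y0+180)%360-180
    print('t',round(o['time_s'],2),'pos',o['ee_pos'].round(1),'yaw',y0.round(2),'F',o['force'].round(1),'gap',round(o['finger_gap'],1),'-> delta_pos',d.round(2),'twist',round(-dy,2))
E
python3 -c "
from h import *
plan([633,-135,230],95.3)"
```

```text
t 0.15 pos [203.4 537.5 291.6] yaw 159.27 F [ 0.1 -0.1  0.1] gap 91.3 -> delta_pos [-63.98 -47.69   6.23] twist 63.97
```

Call:
send_rows:
  targets:
    - {"delta_pos":[-64,-47.7,6.2],"twist":64}
    - {"delta_pos":[-64,-47.7,6.2],"twist":64}
    - {"delta_pos":[-64,-47.7,6.2],"twist":64}
    - {"delta_pos":[-64,-47.7,6.2],"twist":64}
    - {"delta_pos":[-64,-47.7,6.2],"twist":64}
    - {"delta_pos":[-64,-47.7,6.2],"twist":64}
    - {"delta_pos":[-64,-47.7,6.2],"twist":64}
    - {"delta_pos":[-64,-47.7,6.2],"twist":64}
    - {"delta_pos":[-64,-47.7,6.2],"twist":64}
    - {"delta_pos":[-64,-47.7,6.2],"twist":64}
    - {"delta_pos":[-64,-47.7,6.2],"twist":64}
    - {"delta_pos":[-64,-47.7,6.2],"twist":64}
    - {"delta_pos":[-64,-47.7,6.2],"twist":64}
    - {"delta_pos":[-64,-47.7,6.2],"twist":64}
    - {"delta_pos":[-64,-47.7,6.2],"twist":64}
    - {"delta_pos":[-64,-47.7,6.2],"twist":64}
    - {"delta_pos":[-64,-47.7,6.2],"twist":64}
    - {"delta_pos":[-64,-47.7,6.2],"twist":64}

```text
time_s: 2.4
ee_pos: [633.1, -134.1, 230.6]
tool_rot: [3.141, 0.0, 1.664]
force: [-0.2, -1.3, -0.4]
finger_gap: 91.4
```

Run:
```python
from h import *
plan([562,-347,180],53)
im,m=cam('wrist'); np.save('w1.npy',im); save(im,'w1.png',s=1.5)
import pickle; pickle.dump(m,open('w1.pkl','wb'))
```

```text
t 2.4 pos [ 633.1 -134.1  230.6] yaw 95.33 F [-0.2 -1.3 -0.4] gap 91.4 -> delta_pos [-20.54  -9.06   5.06] twist 42.33
```

View pics/w1.png

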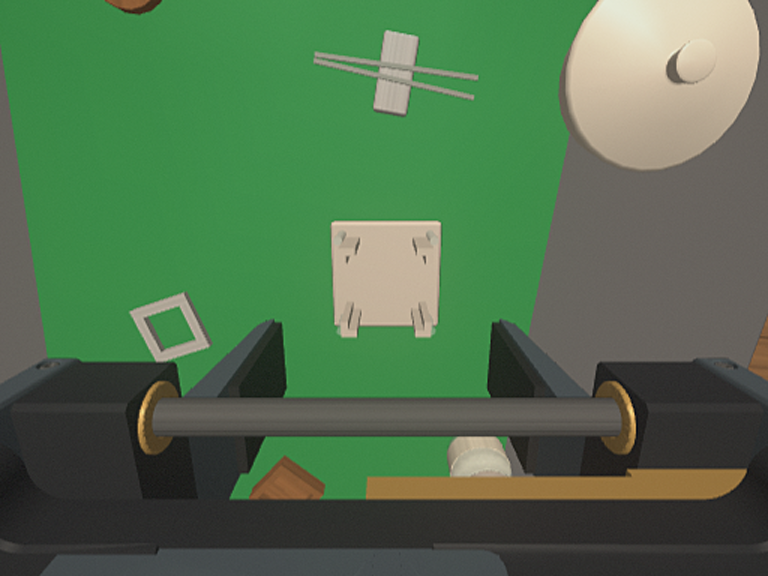

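The wrist view is clear: the cradle base spans about (332–440, 222–325) at 1.5x and is nearly square with the tool. A frame is at (170,325) and the tray is at lower left.

```bash
cat >> h.py <<'E'
def edge(im,m,A,B,z,n=25,half=8,inset=.2):
    """refine world line A-B (xy at height z): sub-pixel strongest saturation/intensity step across it; returns world pts"""
    g=cv2.GaussianBlur(im.astype(np.float32),(0,0),.8)
    A,B=np.array(A,float),np.array(B,float); t=(B-A)/np.linalg.norm(B-A); nn=np.array([-t[1],t[0]])
    out=[]; s=np.arange(-half,half+.01,.25)
    for f in np.linspace(inset,1-inset,n):
        P=A+f*(B-A)+s[:,None]*nn; px=proj(m,np.c_[P,np.full(len(P),z)]).astype(np.float32)
        v=cv2.remap(g,px[:,0].reshape(1,-1),px[:,1].reshape(1,-1),cv2.INTER_LINEAR)[0]
        gr=np.abs(np.gradient(v,axis=0)).sum(1); i=gr.argmax(); out.append(P[i])
    out=np.array(out); vx=cv2.fitLine(out.astype(np.float32),cv2.DIST_HUBER,0,.01,.01).ravel()
    return vx[2:],vx[:2],np.abs((out-vx[2:])@[-vx[1],vx[0]]).mean()
def square(im,m,c,yaw,L,zs,half=8,inset=.2,it=2):
    """zs heights for edges +x,+y,-x,-y of the square (local). returns centre,yaw,side lengths"""
    for _ in range(it):
        a=np.radians(yaw); ex=np.array([np.cos(a),np.sin(a)]); ey=np.array([-ex[1],ex[0]]); h=L/2; d=[];an=[];r=[]
        for k,(n,t) in enumerate([(ex,ey),(ey,-ex),(-ex,-ey),(-ey,ex)]):
            p,v,e=edge(im,m,c+h*n-h*t,c+h*n+h*t,zs[k],half=half,inset=inset); v=v*np.sign(v@t)
            an.append(np.degrees(np.arctan2(t[0]*v[1]-t[1]*v[0],t@v))); r.append(e); s=((c+h*n-p)@t)/(v@t); d.append((p+s*v-c)@n)
        c=c+ex*(d[0]-d[2])/2+ey*(d[1]-d[3])/2; yaw+=np.median(an)
    print('c',c.round(2),'yaw',round(yaw,2),'sides',round(d[0]+d[2],2),round(d[1]+d[3],2),'ang',np.round(an,1),'res',np.round(r,2)); return c,yaw
E
python3 - <<'E'
from h import *
import pickle
im=np.load('w1.npy'); m=pickle.load(open('w1.pkl','rb'))
px=np.array([[332,222],[440,222],[440,325],[332,325]])/1.5
print(ray(m,px,5).round(1))
c,y=square(im,m,ray(m,px,5)[:,:2].mean(0),5.3,84,[10,0,10,10],half=6,inset=.25)
# frame in view
px=np.array([[130,312],[184,293],[210,347],[160,361]])/1.5
w=ray(m,px,4);print(w.round(1)); 
a=np.degrees(np.arctan2(*(w[1]-w[0])[1::-1]))%90
square(im,m,w[:,:2].mean(0),a,48,[0,0,0,0],half=4)
square(im,m,w[:,:2].mean(0),a,48,[7]*4,half=4)
E
```

```text
[[ 587.2  -97.2    5. ]
 [ 668.9  -89.5    5. ]
 [ 679.8 -172.6    5. ]
 [ 591.9 -180.8    5. ]]
c [ 631.28 -133.45] yaw 5.31 sides 82.73 82.83 ang [ 0.2 -0.4 -0.4 -0.4] res [0.32 0.15 0.35 0.24]
[[ 427.9 -185.3    4. ]
 [ 472.3 -164.9    4. ]
 [ 491.8 -210.3    4. ]
 [ 449.5 -227.1    4. ]]
c [ 460.47 -196.85] yaw 23.76 sides 41.17 50.3 ang [-0.6 -0.1  0.5  0. ] res [0.24 0.16 0.26 0.18]
c [ 460.3  -195.56] yaw 23.78 sides 48.59 49.25 ang [-1.2 -0.1 -0.1 -0.2] res [0.18 0.16 0.16 0.25]
```

Call:
send_rows:
  targets:
    - {"delta_pos":[-20.5,-9.1,5.0],"twist":42.3}
    - {"delta_pos":[-20.5,-9.1,5.0],"twist":42.3}
    - {"delta_pos":[-20.5,-9.1,5.0],"twist":42.3}
    - {"delta_pos":[-20.5,-9.1,5.0],"twist":42.3}
    - {"delta_pos":[-20.5,-9.1,5.0],"twist":42.3}
    - {"delta_pos":[-20.5,-9.1,5.0],"twist":42.3}
    - {"delta_pos":[-20.5,-9.1,5.0],"twist":42.3}
    - {"delta_pos":[-20.5,-9.1,5.0],"twist":42.3}
    - {"delta_pos":[-20.5,-9.1,5.0],"twist":42.3}

```text
time_s: 3.58
ee_pos: [561.9, -346.7, 180.5]
tool_rot: [3.141, -0.0, 0.926]
force: [0.4, 0.1, 0.1]
finger_gap: 91.2
```

Run:
```python
from h import *
plan([562,-347,180],53)
im,m=cam('wrist'); np.save('w2.npy',im); save(im,'w2.png',s=1.5)
import pickle; pickle.dump(m,open('w2.pkl','wb'))
```

```text
t 3.58 pos [ 561.9 -346.7  180.5] yaw 53.04 F [0.4 0.1 0.1] gap 91.2 -> delta_pos [-0.02  0.03  0.05] twist 0.04
```

View pics/w2.png

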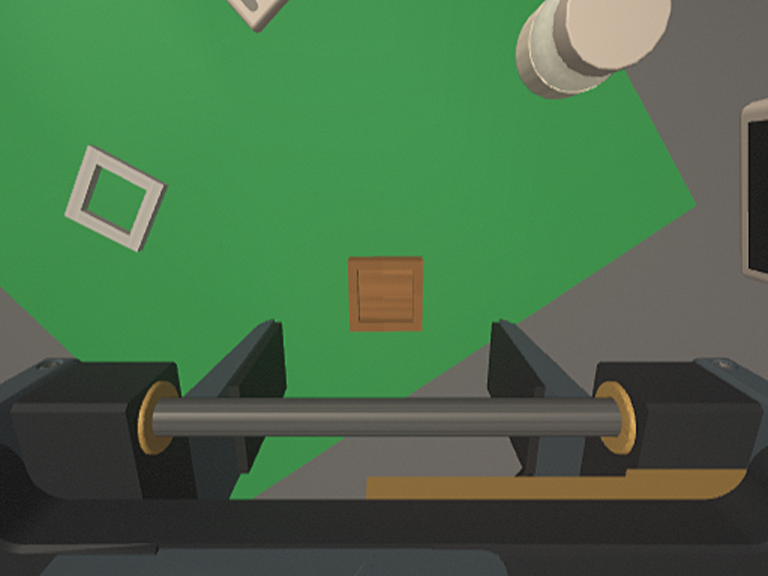

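The tray is open side up at about (348–422, 257–331) at 1.5x. The jaws are parallel to its sides.

Run:
```python
from h import *
import pickle
im=np.load('w2.npy'); m=pickle.load(open('w2.pkl','rb'))
c0=ray(m,np.array([[348,257],[422,257],[422,331],[348,331]])/1.5,14)[:,:2].mean(0)
for z in(0,14): c,y=square(im,m,c0,53,48,[z,14,14,14],half=5)
plan([*c,78+2.5],y)
```

```text
c [ 559.82 -346.12] yaw 53.85 sides 48.02 48.48 ang [-0.7  0.7 -0.8  0.9] res [0.18 0.17 0.15 0.13]
c [ 560.74 -344.93] yaw 53.83 sides 51.11 48.46 ang [-0.5  0.7 -0.7  0.8] res [0.12 0.22 0.13 0.09]
t 3.62 pos [ 561.8 -346.8  180.4] yaw 53.03 F [-0.   0.1 -0.4] gap 91.3 -> delta_pos [ 0.09 -0.2   9.99] twist -0.81
```

Call:
send_rows:
  targets:
    - {"delta_pos":[-0.06,-0.2,5],"twist":-0.8}
    - {"delta_pos":[-0.06,-0.2,8],"twist":-0.8}
    - {"delta_pos":[-0.06,-0.2,10],"twist":-0.8}
    - {"delta_pos":[-0.06,-0.2,10],"twist":-0.8}
    - {"delta_pos":[-0.06,-0.2,10],"twist":-0.8}
    - {"delta_pos":[-0.06,-0.2,10],"twist":-0.8}

```text
time_s: 4.38
ee_pos: [559.6, -346.6, 80.4]
tool_rot: [3.141, -0.0, 0.939]
force: [0.1, -0.1, 0.5]
finger_gap: 91.1
```

Call:
send_rows:
  targets:
    - {"delta_pos":[0,0,0],"twist":0}
    - {"delta_pos":[0,0,0],"twist":0}
    - {"delta_pos":[0,0,0],"twist":0}
    - {"delta_pos":[0,0,0],"twist":0}
    - {"delta_pos":[0,0,0],"twist":0}
    - {"delta_pos":[0,0,0],"twist":0}
    - {"delta_pos":[0,0,0],"twist":0}
    - {"delta_pos":[0,0,0],"twist":0}
  hand: 4.0
  force: 30

```text
time_s: 5.38
ee_pos: [559.6, -346.6, 80.2]
tool_rot: [3.141, -0.0, 0.938]
force: [0.7, -0.1, 0.3]
finger_gap: 47.8
```

Call:
send_rows:
  targets:
    - {"delta_pos":[0,0,-3],"twist":0}
    - {"delta_pos":[0,0,-6],"twist":0}
    - {"delta_pos":[0,0,-10],"twist":0}
    - {"delta_pos":[0,0,-10],"twist":0}
    - {"delta_pos":[0,0,-10],"twist":0}

```text
time_s: 6.0
ee_pos: [558.9, -346.2, 179.3]
tool_rot: [-3.14, 0.0, 0.938]
force: [-0.6, 0.2, -1.0]
finger_gap: 48.0
```

Run:
```python
from h import *
plan([631.3,-133.4,180],95.3)
im,m=cam('wrist'); save(im,'w3.png',(150,130,360,330),s=2)
```

```text
t 6.0 pos [ 558.9 -346.2  179.3] yaw 53.77 F [-0.6  0.2 -1. ] gap 48.0 -> delta_pos [21.45 -6.74 -0.06] twist -41.53
```

View pics/w3.png

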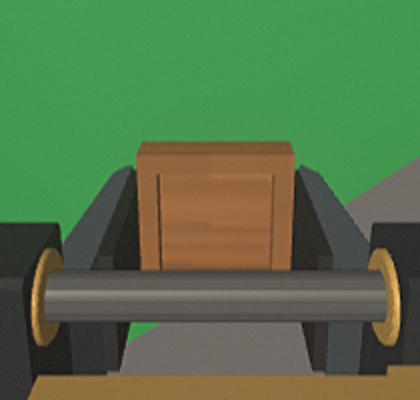

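Call:
send_rows:
  targets:
    - {"delta_pos":[21.4,-6.7,0],"twist":-41.5}
    - {"delta_pos":[21.4,-6.7,0],"twist":-41.5}
    - {"delta_pos":[21.4,-6.7,0],"twist":-41.5}
    - {"delta_pos":[21.4,-6.7,0],"twist":-41.5}
    - {"delta_pos":[21.4,-6.7,0],"twist":-41.5}
    - {"delta_pos":[21.4,-6.7,0],"twist":-41.5}
    - {"delta_pos":[21.4,-6.7,3.4],"twist":-41.5}
    - {"delta_pos":[21.4,-6.7,3.4],"twist":-41.5}
    - {"delta_pos":[21.4,-6.7,3.4],"twist":-41.5}
    - {"delta_pos":[21.4,-6.7,3.4],"twist":-41.5}

```text
time_s: 7.3
ee_pos: [632.5, -135.1, 147.5]
tool_rot: [3.139, 0.001, 1.662]
force: [-0.3, -0.4, -0.8]
finger_gap: 47.7
```

Run:
```python
from h import *
import pickle
plan([631.3,-133.4,145],95.3)
im,m=cam('wrist'); save(im,'w4.png',(150,90,370,300),s=2.8);np.save('w4.npy',im);pickle.dump(m,open('w4.pkl','wb'))
```

```text
t 7.3 pos [ 632.5 -135.1  147.5] yaw 95.22 F [-0.3 -0.4 -0.8] gap 47.7 -> delta_pos [ 0.18 -0.1   0.25] twist -0.08
```

View pics/w4.png

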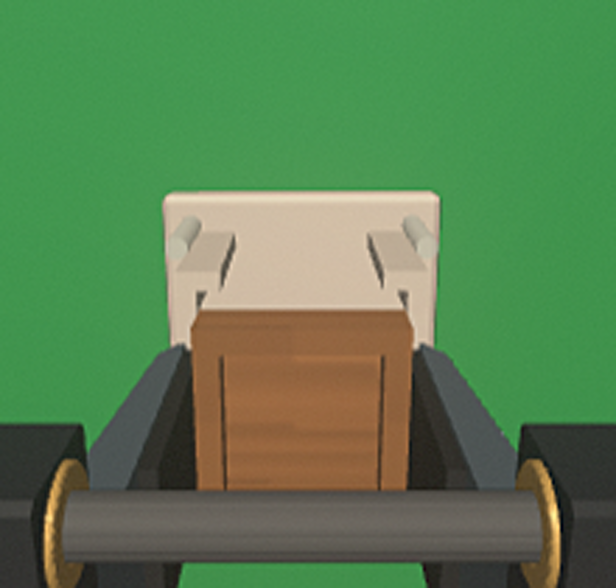

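The held tray (192–412 wide) lies centred left-right on the base (164–439). The front posts and the base's front edge (rows 193/205) are visible, so I'll measure the fore-aft offset from them.

Run:
```python
from h import *
import pickle
im=np.load('w4.npy');m=pickle.load(open('w4.pkl','rb'));o=status.get_obs()
c=o['ee_pos'];psi=o['tool_rot'][2];ex=np.array([np.cos(psi),np.sin(psi)]);ey=np.array([ex[1],-ex[0]])
def tool(px,z):
    w=ray(m,np.array(px)/2.8+[150,90],z)[:,:2]-c[:2]; return np.c_[w@ex,w@ey].round(2)
print('base front z0',tool([[200,193],[400,193]],0),'z10',tool([[200,204],[400,204]],10))
print('base L/R z10',tool([[165,225],[438,225]],10), tool([[169,320],[435,320]],10))
zb=c[2]-80.5
print('tray bottom front',tool([[215,310],[395,310]],zb),'top',tool([[215,326],[395,326]],zb+14))
print('tray L/R top',tool([[192,330],[412,330]],zb+14),tool([[198,480],[407,480]],zb+14))
# sub-pixel via edge
A=lambda x,y:c[:2]+ex*x+ey*y
for nm,x,z,h,Y in(('base0',42,0,4,30),('tray bottom',25,zb,2.5,20)):
    p,v,r=edge(im,m,A(x,-Y),A(x,Y),z,half=h); print(nm,(p-c[:2])@ex,'ang',np.degrees(np.arctan2(v@ex,v@ey)),r)
```

```text
base front z0 [[ 41.17 -32.24]
 [ 41.18  29.97]] z10 [[ 39.52 -31.08]
 [ 39.53  28.8 ]]
base L/R z10 [[ 33.13 -41.87]
 [ 33.13  40.5 ]] [[  2.89 -42.1 ]
 [  2.88  41.09]]
tray bottom front [[ 24.67 -21.16]
 [ 24.67  21.13]] top [[ 25.57 -19.68]
 [ 25.56  19.45]]
tray L/R top [[ 24.65 -24.71]
 [ 24.64  23.19]] [[-12.07 -24.77]
 [-12.1   23.54]]
base0 42.000000634107266 ang 0.0005944824895968326 0.0700040341630985
tray bottom 24.749998296103428 ang -1.840491857073728e-05 2.2567955952916347e-06
```

Call:
send_rows:
  targets:
    - {"delta_pos":[-0.07,0,0.5],"twist":0}
    - {"delta_pos":[-0.07,0,1.2],"twist":0}
    - {"delta_pos":[-0.07,0,1.9],"twist":0}
    - {"delta_pos":[-0.07,0,2.6],"twist":0}
    - {"delta_pos":[-0.07,0,3.2],"twist":0}
    - {"delta_pos":[-0.07,0,3.2],"twist":0}

```text
time_s: 8.1
ee_pos: [631.7, -135.0, 113.5]
tool_rot: [-3.14, -0.001, 1.663]
force: [-0.0, -0.4, -0.9]
finger_gap: 47.8
```

Run:
```python
from h import *
plan([631.3,-133.4,90.8],95.3)
```

```text
t 8.1 pos [ 631.7 -135.   113.5] yaw 95.27 F [-0.  -0.4 -0.9] gap 47.8 -> delta_pos [ 0.16 -0.02  2.27] twist -0.03
```

Call:
send_rows:
  targets:
    - {"delta_pos":[0,0,0.7],"twist":0}
    - {"delta_pos":[0,0,1.4],"twist":0}
    - {"delta_pos":[0,0,2.0],"twist":0}
    - {"delta_pos":[0,0,2.25],"twist":0}
    - {"delta_pos":[0,0,2.25],"twist":0}
    - {"delta_pos":[0,0,2.25],"twist":0}

```text
time_s: 8.85
ee_pos: [632.2, -135.1, 92.0]
tool_rot: [3.141, 0.0, 1.663]
force: [-1.3, 0.1, -0.5]
finger_gap: 47.9
```

Call:
send_rows:
  targets:
    - {"delta_pos":[0,0,0],"twist":0}
    - {"delta_pos":[0,0,0],"twist":0}
    - {"delta_pos":[0,0,0],"twist":0}
    - {"delta_pos":[0,0,0],"twist":0}
    - {"delta_pos":[0,0,0],"twist":0}
  hand: 6.4

```text
time_s: 9.48
ee_pos: [632.0, -135.1, 91.7]
tool_rot: [3.142, -0.0, 1.663]
force: [-0.9, 0.0, -0.2]
finger_gap: 64.2
```

Call:
send_rows:
  targets:
    - {"delta_pos":[0,0,-2],"twist":0}
    - {"delta_pos":[0,0,-5],"twist":0}
    - {"delta_pos":[0,0,-9],"twist":0}
    - {"delta_pos":[0,0,-9],"twist":0}
    - {"delta_pos":[0,0,-9],"twist":0}
    - {"delta_pos":[0,0,-9],"twist":0}

```text
time_s: 10.22
ee_pos: [631.3, -134.9, 180.2]
tool_rot: [-3.139, -0.001, 1.663]
force: [-0.1, 0.0, 0.6]
finger_gap: 64.1
```

Run:
```python
from h import *
import pickle
plan([460.4,-196.5,180],113.8)
im,m=cam('wrist'); save(im,'w5.png',(150,90,370,300),s=2.2);np.save('w5.npy',im);pickle.dump(m,open('w5.pkl','wb'))
```

```text
t 10.22 pos [ 631.3 -134.9  180.2] yaw 95.27 F [-0.1  0.   0.6] gap 64.1 -> delta_pos [ -4.56 -17.58   0.06] twist -18.53
```

View pics/w5.png

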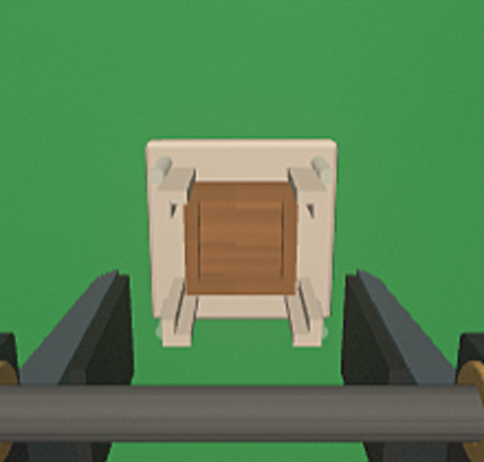

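The tray sits down in the pocket between the posts. Next is frame A.

Call:
send_rows:
  targets:
    - {"delta_pos":[-4.6,-17.6,0],"twist":-18.5}
    - {"delta_pos":[-4.6,-17.6,0],"twist":-18.5}
    - {"delta_pos":[-4.6,-17.6,0],"twist":-18.5}
    - {"delta_pos":[-4.6,-17.6,0],"twist":-18.5}
    - {"delta_pos":[-4.6,-17.6,0],"twist":-18.5}
    - {"delta_pos":[-4.6,-17.6,0],"twist":-18.5}
    - {"delta_pos":[-4.6,-17.6,0],"twist":-18.5}
    - {"delta_pos":[-4.6,-17.6,0],"twist":-18.5}
  hand: 9.1

```text
time_s: 11.28
ee_pos: [461.5, -196.8, 181.5]
tool_rot: [-3.142, -0.0, 1.987]
force: [-0.8, -1.0, -0.3]
finger_gap: 91.1
```

```bash
cat >> h.py <<'E'
def look_sq(c0,yaw,z,h,L=48,half=7):
    "wrist look from above; +x (tool) edge outline at z, others at z+h"
    im,m=cam('wrist'); return square(im,m,np.array(c0,float),yaw,L,[z,z+h,z+h,z+h],half=half,it=3)
E
python3 - <<'E'
from h import *
import pickle
im=np.load('w5.npy');m=pickle.load(open('w5.pkl','rb'))
print('tray in cradle'); square(im,m,np.array([632,-134.5]),95.3,48,[24]*4,half=3,inset=.3)
print('base'); square(im,m,np.array([632,-134.5]),95.3,84,[0,10,10,10],half=4,inset=.3)
c,y=look_sq([460.4,-196],113.8,0,7)
plan([*c,79.5],y)
E
```

```text
tray in cradle
c [ 630.83 -132.15] yaw 95.3 sides 50.89 48.03 ang [-1.  -2.8 -0.2  0.8] res [0.35 0.19 0.17 0.13]
base
c [ 631.35 -133.62] yaw 95.58 sides 81.69 82.64 ang [ 0.  -0.4 -1.1 -0.5] res [0.35 0.3  0.19 0.22]
c [ 461.23 -195.6 ] yaw 114.26 sides 48.74 48.37 ang [ 0.1 -0.4  1.3  0.7] res [0.14 0.22 0.11 0.26]
t 11.32 pos [ 461.4 -196.8  181.6] yaw 113.81 F [-0.6  0.3  0.5] gap 91.0 -> delta_pos [ 0.12  0.04 10.21] twist -0.45
```

Call:
send_rows:
  targets:
    - {"delta_pos":[0.08,0.04,5],"twist":-0.4}
    - {"delta_pos":[0.08,0.04,8],"twist":-0.4}
    - {"delta_pos":[0.08,0.04,10.1],"twist":-0.4}
    - {"delta_pos":[0.08,0.04,10.1],"twist":-0.4}
    - {"delta_pos":[0.08,0.04,10.1],"twist":-0.4}
    - {"delta_pos":[0.08,0.04,10.1],"twist":-0.4}

```text
time_s: 12.08
ee_pos: [461.2, -196.2, 81.0]
tool_rot: [3.141, 0.0, 1.993]
force: [-0.1, 0.5, -0.2]
finger_gap: 91.1
```

Call:
send_rows:
  targets:
    - {"delta_pos":[0,0,0],"twist":0}
    - {"delta_pos":[0,0,0],"twist":0}
    - {"delta_pos":[0,0,0],"twist":0}
    - {"delta_pos":[0,0,0],"twist":0}
    - {"delta_pos":[0,0,0],"twist":0}
    - {"delta_pos":[0,0,0],"twist":0}
    - {"delta_pos":[0,0,0],"twist":0}
    - {"delta_pos":[0,0,0],"twist":0}
  hand: 4.0

```text
time_s: 13.08
ee_pos: [461.1, -196.2, 80.8]
tool_rot: [3.141, -0.0, 1.993]
force: [-0.1, 0.3, -0.2]
finger_gap: 47.6
```

Call:
send_rows:
  targets:
    - {"delta_pos":[0,0,-3],"twist":0}
    - {"delta_pos":[0,0,-6],"twist":0}
    - {"delta_pos":[0,0,-10],"twist":0}
    - {"delta_pos":[0,0,-10],"twist":0}
    - {"delta_pos":[0,0,-10],"twist":0}
    - {"delta_pos":[0,0,-10],"twist":0}

```text
time_s: 13.82
ee_pos: [460.2, -195.8, 179.4]
tool_rot: [-3.14, -0.002, 1.993]
force: [-1.0, 0.2, -0.5]
finger_gap: 47.9
```

Run:
```python
from h import *
plan([632,-134.7,180],95.5)
```

```text
t 13.82 pos [ 460.2 -195.8  179.4] yaw 114.17 F [-1.   0.2 -0.5] gap 47.9 -> delta_pos [-1.45 18.17 -0.1 ] twist 18.67
```

Call:
send_rows:
  targets:
    - {"delta_pos":[-1.4,18.2,0],"twist":18.7}
    - {"delta_pos":[-1.4,18.2,0],"twist":18.7}
    - {"delta_pos":[-1.4,18.2,0],"twist":18.7}
    - {"delta_pos":[-1.4,18.2,0],"twist":18.7}
    - {"delta_pos":[-1.4,18.2,0],"twist":18.7}
    - {"delta_pos":[-1.4,18.2,3.4],"twist":18.7}
    - {"delta_pos":[-1.4,18.2,3.4],"twist":18.7}
    - {"delta_pos":[-1.4,18.2,3.4],"twist":18.7}
    - {"delta_pos":[-1.4,18.2,3.4],"twist":18.7}
    - {"delta_pos":[-1.4,18.2,3.4],"twist":18.7}

```text
time_s: 15.08
ee_pos: [633.1, -134.6, 147.8]
tool_rot: [3.14, 0.0, 1.666]
force: [0.3, -1.0, -1.0]
finger_gap: 47.6
```

```bash
cat >> h.py <<'E'
def held(drop,h,n):
    "front (tool +x) edges of base and of held part, sides of base, in tool frame"
    o=status.get_obs(); im,m=cam('wrist'); save(im,n,(150,90,370,300),s=2.8)
    c=o['ee_pos'];psi=o['tool_rot'][2];ex=np.array([np.cos(psi),np.sin(psi)]);ey=np.array([ex[1],-ex[0]]);A=lambda x,y:c[:2]+ex*x+ey*y
    print(c.round(1),'yaw',np.degrees(psi).round(2))
    for nm,a,b,z,hf in(('base front z0',(41.5,-30),(41.5,30),0,5),('part bottom front',(25,-20),(25,20),c[2]-drop,3.5),('baseL',(36,-41.5),(10,-41.5),10,4),('baseR',(36,41),(10,41),10,4),('partL',(22,-24),(0,-24),c[2]-drop+h,2.5),('partR',(22,24),(0,24),c[2]-drop+h,2.5)):
        p,v,r=edge(im,m,A(*a),A(*b),z,half=hf); q=p-c[:2]; i=0 if 'front' in nm else 1
        print(nm,round([q@ex,q@ey][i],2),'ang',np.degrees(np.arctan2(v@ex,v@ey)).round(1),'res',round(r,2))
E
python3 - <<'E'
from h import *
plan([632,-134.7,145],95.5); held(80.8,7,'w6.png')
E
```

```text
t 15.07 pos [ 633.1 -134.6  147.8] yaw 95.47 F [ 0.3 -1.  -1. ] gap 47.6 -> delta_pos [ 0.   -0.11  0.28] twist -0.03
[ 633.1 -134.6  147.8] yaw 95.47
base front z0 41.73 ang -0.2 res 0.06
part bottom front 24.25 ang -0.0 res 0.0
baseL -42.87 ang -92.6 res 0.18
baseR 39.87 ang -91.3 res 0.21
partL -25.12 ang -90.6 res 0.17
partR 23.05 ang -88.7 res 0.16
```

Call:
send_rows:
  targets:
    - {"delta_pos":[-0.05,-0.05,0],"twist":0.3}
    - {"delta_pos":[-0.05,-0.05,1],"twist":0.3}
    - {"delta_pos":[-0.05,-0.05,2],"twist":0.3}
    - {"delta_pos":[-0.05,-0.05,3],"twist":0.3}
    - {"delta_pos":[-0.05,-0.05,3.7],"twist":0.3}
    - {"delta_pos":[-0.05,-0.05,3.7],"twist":0.3}
    - {"delta_pos":[-0.05,-0.05,3.7],"twist":0.3}

```text
time_s: 16.0
ee_pos: [632.6, -135.0, 109.9]
tool_rot: [3.141, 0.0, 1.661]
force: [-0.0, 0.2, -1.1]
finger_gap: 47.3
```

Run:
```python
from h import *
plan([632,-134.7,105],95.5)
```

```text
t 16.0 pos [ 632.6 -135.   109.9] yaw 95.17 F [-0.   0.2 -1.1] gap 47.3 -> delta_pos [ 0.04 -0.06  0.49] twist -0.33
```

Call:
send_rows:
  targets:
    - {"delta_pos":[0,0,0.25],"twist":0}
    - {"delta_pos":[0,0,0.45],"twist":0}
    - {"delta_pos":[0,0,0.45],"twist":0}
    - {"delta_pos":[0,0,0.45],"twist":0}

```text
time_s: 16.5
ee_pos: [632.4, -135.0, 105.3]
tool_rot: [3.141, -0.0, 1.661]
force: [0.3, -0.8, 0.0]
finger_gap: 47.5
```

Call:
send_rows:
  targets:
    - {"delta_pos":[0,0,0],"twist":0}
    - {"delta_pos":[0,0,0],"twist":0}
    - {"delta_pos":[0,0,0],"twist":0}
    - {"delta_pos":[0,0,0],"twist":0}
    - {"delta_pos":[0,0,0],"twist":0}
  hand: 6.4

```text
time_s: 17.12
ee_pos: [632.3, -135.0, 105.2]
tool_rot: [3.142, -0.0, 1.661]
force: [0.1, 0.1, 0.5]
finger_gap: 64.1
```

Call:
send_rows:
  targets:
    - {"delta_pos":[0,0,-2],"twist":0}
    - {"delta_pos":[0,0,-5],"twist":0}
    - {"delta_pos":[0,0,-7.5],"twist":0}
    - {"delta_pos":[0,0,-7.5],"twist":0}
    - {"delta_pos":[0,0,-7.5],"twist":0}
    - {"delta_pos":[0,0,-7.5],"twist":0}

```text
time_s: 17.88
ee_pos: [631.7, -134.8, 178.7]
tool_rot: [-3.139, -0.001, 1.661]
force: [-0.5, -0.7, -0.1]
finger_gap: 64.2
```

Run:
```python
from h import *
plan([433,208,230],153)
im,m=cam('wrist'); save(im,'w7.png',(150,90,370,300),s=2.2)
t=cam('top')[0]; save(t,'t7.png',(90,90,460,320),s=2)
```

```text
t 17.88 pos [ 631.7 -134.8  178.7] yaw 95.17 F [-0.5 -0.7 -0.1] gap 64.2 -> delta_pos [ 35.94 -16.71  -5.05] twist -57.83
```

View pics/w7.png

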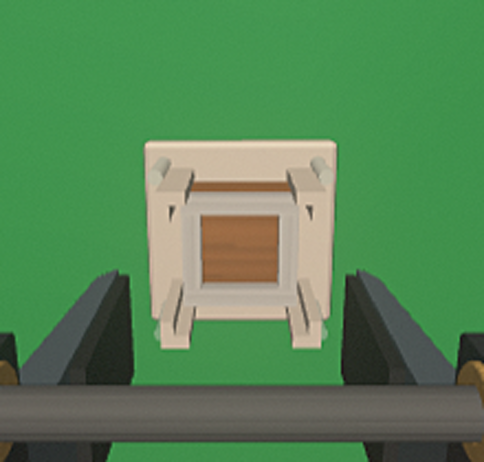

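The first frame lies square on the tray; the strip of tray still showing is just its front face. On to frame B.

Call:
send_rows:
  targets:
    - {"delta_pos":[0,0,-5],"twist":0}
    - {"delta_pos":[35.9,-16.7,-5],"twist":-56}
    - {"delta_pos":[35.9,-16.7,-5],"twist":-56}
    - {"delta_pos":[35.9,-16.7,-5],"twist":-56}
    - {"delta_pos":[35.9,-16.7,-5],"twist":-56}
    - {"delta_pos":[35.9,-16.7,-5],"twist":-56}
    - {"delta_pos":[35.9,-16.7,-5],"twist":-56}
    - {"delta_pos":[35.9,-16.7,-5],"twist":-56}
    - {"delta_pos":[35.9,-16.7,-5],"twist":-56}
    - {"delta_pos":[35.9,-16.7,-5],"twist":-56}
    - {"delta_pos":[35.9,-16.7,0],"twist":-56}
    - {"delta_pos":[35.9,-16.7,0],"twist":-56}
    - {"delta_pos":[35.9,-16.7,0],"twist":-56}
  hand: 9.1

```text
time_s: 19.6
ee_pos: [434.7, 207.1, 181.1]
tool_rot: [3.141, 0.001, 2.637]
force: [0.5, 0.4, -0.5]
finger_gap: 91.3
```

Run:
```python
from h import *
import pickle
o=status.get_obs()
im,m=cam('wrist'); np.save('w8.npy',im);pickle.dump(m,open('w8.pkl','wb')); save(im,'w8.png',s=1.5)
g=cv2.cvtColor(im,cv2.COLOR_RGB2HSV); mask=((g[...,1]<80)&(g[...,2]>90)).astype(np.uint8); mask[230:]=0
for k in cv2.findContours(mask,cv2.RETR_EXTERNAL,cv2.CHAIN_APPROX_NONE)[0]:
    if cv2.contourArea(k)>300:
        r=cv2.minAreaRect(k); w=ray(m,cv2.boxPoints(r),7); print(np.round(r[0]),w[:,:2].mean(0).round(1),np.linalg.norm(w[1]-w[0]).round(1),np.linalg.norm(w[2]-w[1]).round(1),(np.degrees(np.arctan2(*(w[1]-w[0])[1::-1]))%90).round(1))
        if 42<np.linalg.norm(w[1]-w[0])<58 and 42<np.linalg.norm(w[2]-w[1])<58:
            yw=np.degrees(np.arctan2(*(w[1]-w[0])[1::-1]))%90+90
            c,y=square(im,m,w[:,:2].mean(0),yw,48,[0,7,7,7],half=6,it=3); plan([*c,79.5],y)
```

```text
[259. 191.] [431.3 210.9] 46.8 50.0 61.1
c [431.75 210.26] yaw 150.62 sides 47.59 48.51 ang [ 0.  -1.1  0.6 -0. ] res [0.17 0.12 0.14 0.24]
t 19.65 pos [434.9 207.4 181.6] yaw 151.11 F [ 0.1 -0.5 -0.1] gap 90.9 -> delta_pos [ 0.43  0.08 10.21] twist 0.49
[472. 114.] [473.1 416.3] 64.1 213.4 61.2
[214. 114.] [356.1 204.3] 355.6 209.6 61.2
```

Call:
send_rows:
  targets:
    - {"delta_pos":[0.38,0.06,5],"twist":0.5}
    - {"delta_pos":[0.38,0.06,8],"twist":0.5}
    - {"delta_pos":[0.38,0.06,10.1],"twist":0.5}
    - {"delta_pos":[0.38,0.06,10.1],"twist":0.5}
    - {"delta_pos":[0.38,0.06,10.1],"twist":0.5}
    - {"delta_pos":[0.38,0.06,10.1],"twist":0.5}

```text
time_s: 20.4
ee_pos: [431.2, 210.1, 80.1]
tool_rot: [3.14, 0.001, 2.63]
force: [-0.2, 1.0, 1.1]
finger_gap: 91.1
```

Call:
send_rows:
  targets:
    - {"delta_pos":[0,0,0],"twist":0}
    - {"delta_pos":[0,0,0],"twist":0}
    - {"delta_pos":[0,0,0],"twist":0}
    - {"delta_pos":[0,0,0],"twist":0}
    - {"delta_pos":[0,0,0],"twist":0}
    - {"delta_pos":[0,0,0],"twist":0}
    - {"delta_pos":[0,0,0],"twist":0}
    - {"delta_pos":[0,0,0],"twist":0}
  hand: 4.0

```text
time_s: 21.4
ee_pos: [430.6, 209.9, 79.2]
tool_rot: [3.142, -0.0, 2.63]
force: [0.1, -0.1, -0.4]
finger_gap: 47.6
```

Call:
send_rows:
  targets:
    - {"delta_pos":[0,0,-3],"twist":0}
    - {"delta_pos":[0,0,-6],"twist":0}
    - {"delta_pos":[0,0,-10],"twist":0}
    - {"delta_pos":[0,0,-10],"twist":0}
    - {"delta_pos":[0,0,-10],"twist":0}
    - {"delta_pos":[0,0,-10],"twist":0}

```text
time_s: 22.15
ee_pos: [429.9, 209.5, 177.9]
tool_rot: [-3.139, -0.002, 2.63]
force: [0.2, 0.3, -1.4]
finger_gap: 47.7
```

Run:
```python
from h import *
plan([632,-134.7,180],95.3)
```

```text
t 22.15 pos [429.9 209.5 177.9] yaw 150.67 F [ 0.2  0.3 -1.4] gap 47.7 -> delta_pos [-34.48 -20.11  -0.22] twist 55.37
```

Call:
send_rows:
  targets:
    - {"delta_pos":[-34.4,-20.1,0],"twist":55.3}
    - {"delta_pos":[-34.4,-20.1,0],"twist":55.3}
    - {"delta_pos":[-34.4,-20.1,0],"twist":55.3}
    - {"delta_pos":[-34.4,-20.1,0],"twist":55.3}
    - {"delta_pos":[-34.4,-20.1,0],"twist":55.3}
    - {"delta_pos":[-34.4,-20.1,0],"twist":55.3}
    - {"delta_pos":[-34.4,-20.1,0],"twist":55.3}
    - {"delta_pos":[-34.4,-20.1,0],"twist":55.3}
    - {"delta_pos":[-34.4,-20.1,0],"twist":55.3}
    - {"delta_pos":[-34.4,-20.1,0],"twist":55.3}
    - {"delta_pos":[-34.4,-20.1,3.3],"twist":55.3}
    - {"delta_pos":[-34.4,-20.1,3.3],"twist":55.3}
    - {"delta_pos":[-34.4,-20.1,3.3],"twist":55.3}
    - {"delta_pos":[-34.4,-20.1,3.3],"twist":55.3}
    - {"delta_pos":[-34.4,-20.1,3.3],"twist":55.3}
    - {"delta_pos":[-34.4,-20.1,3.3],"twist":55.3}

```text
time_s: 24.15
ee_pos: [632.2, -133.9, 146.7]
tool_rot: [3.141, 0.0, 1.664]
force: [-0.3, 0.2, -0.0]
finger_gap: 47.4
```

Run:
```python
from h import *
plan([632,-134.7,145],95.3); held(79.2,7,'w9.png')
```

```text
t 24.15 pos [ 632.2 -133.9  146.7] yaw 95.37 F [-0.3  0.2 -0. ] gap 47.4 -> delta_pos [-0.08 -0.03  0.17] twist 0.07
[ 632.2 -133.9  146.7] yaw 95.37
base front z0 41.05 ang 0.4 res 0.14
part bottom front 26.35 ang -0.8 res 0.06
baseL -42.38 ang -88.7 res 0.17
baseR 40.52 ang -89.8 res 0.22
partL -25.3 ang -89.0 res 0.14
partR 22.97 ang -92.6 res 0.17
```

View pics/w9.png

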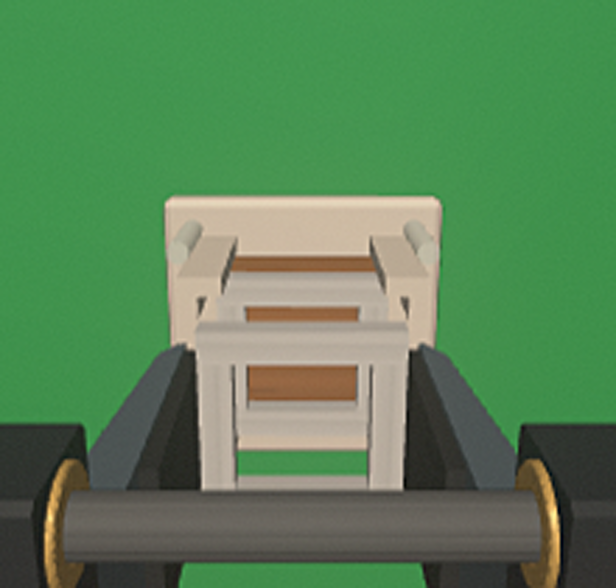

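The held frame's front edge is at row 323. The edge finder had locked onto the lower frame's opening instead. By hand the fore-aft shift works out near 0, so I descend.

Call:
send_rows:
  targets:
    - {"delta_pos":[0,0.02,0.5],"twist":0}
    - {"delta_pos":[0,0.02,1.2],"twist":0}
    - {"delta_pos":[0,0.02,2],"twist":0}
    - {"delta_pos":[0,0.02,2.7],"twist":0}
    - {"delta_pos":[0,0.02,3.1],"twist":0}
    - {"delta_pos":[0,0.02,3.1],"twist":0}
    - {"delta_pos":[0,0.02,3.1],"twist":0}

```text
time_s: 25.08
ee_pos: [632.5, -133.9, 115.5]
tool_rot: [3.141, 0.0, 1.665]
force: [-0.1, 0.3, -0.1]
finger_gap: 47.8
```

Run:
```python
from h import *
plan([632,-134.7,110.5],95.3)
```

```text
t 25.07 pos [ 632.5 -133.9  115.5] yaw 95.37 F [-0.1  0.3 -0.1] gap 47.8 -> delta_pos [-0.08 -0.06  0.5 ] twist 0.07
```

Call:
send_rows:
  targets:
    - {"delta_pos":[0,0,0.25],"twist":0}
    - {"delta_pos":[0,0,0.46],"twist":0}
    - {"delta_pos":[0,0,0.46],"twist":0}
    - {"delta_pos":[0,0,0.46],"twist":0}

```text
time_s: 25.58
ee_pos: [632.3, -133.8, 110.7]
tool_rot: [3.141, -0.0, 1.665]
force: [0.1, -0.6, -0.7]
finger_gap: 47.7
```

Call:
send_rows:
  targets:
    - {"delta_pos":[0,0,0],"twist":0}
    - {"delta_pos":[0,0,0],"twist":0}
    - {"delta_pos":[0,0,0],"twist":0}
    - {"delta_pos":[0,0,0],"twist":0}
    - {"delta_pos":[0,0,0],"twist":0}
  hand: 6.4

```text
time_s: 26.2
ee_pos: [632.3, -133.9, 110.6]
tool_rot: [3.142, -0.0, 1.664]
force: [-0.8, 0.5, 0.3]
finger_gap: 64.0
```

Call:
send_rows:
  targets:
    - {"delta_pos":[0,0,-2],"twist":0}
    - {"delta_pos":[0,0,-5],"twist":0}
    - {"delta_pos":[0,0,-7],"twist":0}
    - {"delta_pos":[0,0,-7],"twist":0}
    - {"delta_pos":[0,0,-7],"twist":0}
    - {"delta_pos":[0,0,-7],"twist":0}

```text
time_s: 26.95
ee_pos: [631.7, -133.7, 179.3]
tool_rot: [-3.139, -0.001, 1.665]
force: [0.0, -0.2, -0.7]
finger_gap: 63.9
```

Run:
```python
from h import *
plan([449,51,180],95.3)
im,m=cam('wrist'); save(im,'w10.png',(150,90,370,300),s=1.6)
t=cam('top')[0]; save(t,'t10.png',(90,90,460,320),s=1.8)
a=cv2.imread('pics/w10.png');b=cv2.imread('pics/t10.png');h=max(a.shape[0],b.shape[0])
cv2.imwrite('pics/c10.png',cv2.resize(np.hstack([cv2.copyMakeBorder(q,0,h-q.shape[0],0,0,0) for q in(a,b)]),(800,int(800*h/(a.shape[1]+b.shape[1])))))
```

```text
t 26.95 pos [ 631.7 -133.7  179.3] yaw 95.37 F [ 0.  -0.2 -0.7] gap 63.9 -> delta_pos [ 2.010e+01 -1.646e+01 -2.000e-02] twist 0.07
```

View pics/c10.png

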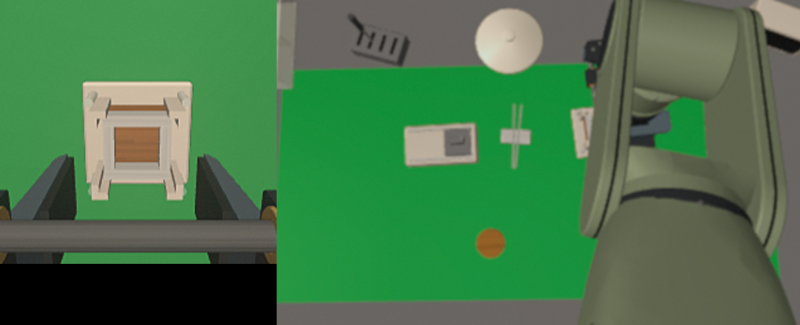

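Both frames are stacked. The lid is at (490,242) in the top crop, where it started. I go there next, keeping the yaw.

Call:
send_rows:
  targets:
    - {"delta_pos":[20.1,-16.5,0],"twist":0}
    - {"delta_pos":[20.1,-16.5,0],"twist":0}
    - {"delta_pos":[20.1,-16.5,0],"twist":0}
    - {"delta_pos":[20.1,-16.5,0],"twist":0}
    - {"delta_pos":[20.1,-16.5,0],"twist":0}
    - {"delta_pos":[20.1,-16.5,0],"twist":0}
    - {"delta_pos":[20.1,-16.5,0],"twist":0}
    - {"delta_pos":[20.1,-16.5,0],"twist":0}
    - {"delta_pos":[20.1,-16.5,0],"twist":0}
  hand: 9.1

```text
time_s: 28.18
ee_pos: [449.8, 50.2, 180.4]
tool_rot: [-3.142, -0.0, 1.663]
force: [0.3, 0.2, -0.0]
finger_gap: 91.5
```

Run:
```python
from h import *
im,m=cam('wrist'); g=cv2.cvtColor(im,cv2.COLOR_RGB2HSV)
mask=((g[...,0]<25)&(g[...,1]>90)&(g[...,2]>50)).astype(np.uint8); mask[240:]=0
ks=[k for k in cv2.findContours(mask,cv2.RETR_EXTERNAL,cv2.CHAIN_APPROX_NONE)[0] if cv2.contourArea(k)>300]
for k in ks:
    w=ray(m,k[:,0]+0.0,10)[:,:2]; c,r=cv2.minEnclosingCircle(w.astype(np.float32)); u=k[:,0]
    print(np.round(c,1),round(r,2),u.min(0),u.max(0)); w0=ray(m,k[:,0]+0.0,0)[:,:2]
    o=status.get_obs();psi=o['tool_rot'][2];ex=np.array([np.cos(psi),np.sin(psi)]);ey=np.array([ex[1],-ex[0]]);e=o['ee_pos'][:2]
    print('tool x front(z0)',((w0-e)@ex).max(),'rear(z10)',((w-e)@ex).min(),'y',((w-e)@ey).min(),((w-e)@ey).max())
    plan([*c,80],95.3)
```

```text
[445.8  53.3] 24.21 [232 170] [279 216]
tool x front(z0) 24.74761682626104 rear(z10) -20.608193091335842 y -26.3578116417892 20.30048351854496
t 28.23 pos [449.6  50.4 180.5] yaw 95.31 F [ 0.1  0.1 -0.4] gap 91.1 -> delta_pos [ 0.33 -0.36 10.05] twist 0.01
```

Call:
send_rows:
  targets:
    - {"delta_pos":[0.2,-0.28,5],"twist":0}
    - {"delta_pos":[0.2,-0.28,8],"twist":0}
    - {"delta_pos":[0.2,-0.28,9.9],"twist":0}
    - {"delta_pos":[0.2,-0.28,9.9],"twist":0}
    - {"delta_pos":[0.2,-0.28,9.9],"twist":0}
    - {"delta_pos":[0.2,-0.28,9.9],"twist":0}

```text
time_s: 28.98
ee_pos: [446.7, 52.6, 82.4]
tool_rot: [3.14, -0.0, 1.664]
force: [-0.9, 1.2, -0.6]
finger_gap: 91.1
```

Call:
send_rows:
  targets:
    - {"delta_pos":[0,0,0],"twist":0}
    - {"delta_pos":[0,0,0],"twist":0}
    - {"delta_pos":[0,0,0],"twist":0}
    - {"delta_pos":[0,0,0],"twist":0}
    - {"delta_pos":[0,0,0],"twist":0}
    - {"delta_pos":[0,0,0],"twist":0}
    - {"delta_pos":[0,0,0],"twist":0}
    - {"delta_pos":[0,0,0],"twist":0}
  hand: 4.0

```text
time_s: 29.98
ee_pos: [446.3, 52.6, 81.6]
tool_rot: [3.142, -0.0, 1.665]
force: [-0.0, 0.3, 1.0]
finger_gap: 46.6
```

Call:
send_rows:
  targets:
    - {"delta_pos":[0,0,-3],"twist":0}
    - {"delta_pos":[0,0,-6],"twist":0}
    - {"delta_pos":[0,0,-10],"twist":0}
    - {"delta_pos":[0,0,-10],"twist":0}
    - {"delta_pos":[0,0,-10],"twist":0}
    - {"delta_pos":[0,0,-10],"twist":0}

```text
time_s: 30.72
ee_pos: [445.4, 52.5, 180.4]
tool_rot: [-3.139, -0.0, 1.665]
force: [0.9, 0.0, -0.7]
finger_gap: 46.4
```

Run:
```python
from h import *
plan([632.2,-134.2,180],95.3)
```

```text
t 30.73 pos [445.4  52.5 180.4] yaw 95.37 F [ 0.9  0.  -0.7] gap 46.4 -> delta_pos [-2.033e+01  1.685e+01 -1.000e-02] twist 0.07
```

Call:
send_rows:
  targets:
    - {"delta_pos":[-20.3,16.8,0],"twist":0}
    - {"delta_pos":[-20.3,16.8,0],"twist":0}
    - {"delta_pos":[-20.3,16.8,0],"twist":0}
    - {"delta_pos":[-20.3,16.8,0],"twist":0}
    - {"delta_pos":[-20.3,16.8,0],"twist":0}
    - {"delta_pos":[-20.3,16.8,0],"twist":0}
    - {"delta_pos":[-20.3,16.8,0],"twist":0}
    - {"delta_pos":[-20.3,16.8,2.9],"twist":0}
    - {"delta_pos":[-20.3,16.8,2.9],"twist":0}
    - {"delta_pos":[-20.3,16.8,2.9],"twist":0}
    - {"delta_pos":[-20.3,16.8,2.9],"twist":0}
    - {"delta_pos":[-20.3,16.8,2.9],"twist":0}

```text
time_s: 32.22
ee_pos: [632.8, -133.8, 153.5]
tool_rot: [3.14, 0.0, 1.665]
force: [-0.2, -0.3, -0.8]
finger_gap: 46.8
```

Run:
```python
from h import *
plan([632.2,-134.2,150],95.3); held(81.6,10,'w11.png')
```

```text
t 32.23 pos [ 632.8 -133.8  153.5] yaw 95.37 F [-0.2 -0.3 -0.8] gap 46.8 -> delta_pos [-0.03 -0.06  0.35] twist 0.07
[ 632.8 -133.8  153.5] yaw 95.37
base front z0 40.75 ang 0.0 res 0.03
part bottom front 27.5 ang -0.0 res 0.03
baseL -42.8 ang -90.4 res 0.21
baseR 39.92 ang -90.7 res 0.24
partL -24.12 ang -91.5 res 0.07
partR 21.9 ang -88.5 res 0.22
```

View pics/w11.png

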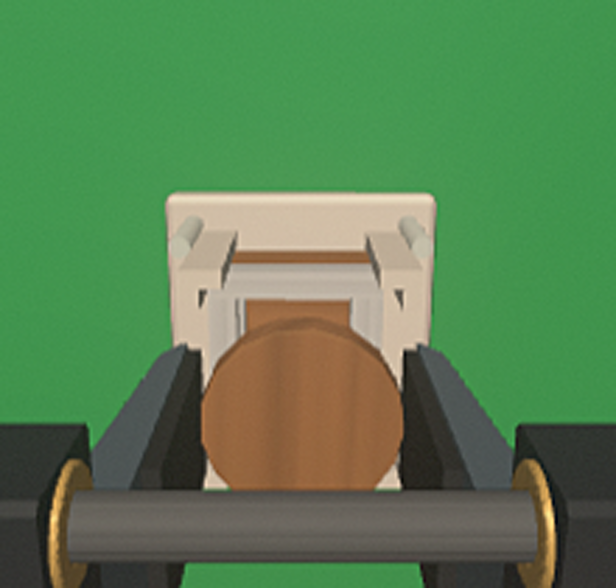

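Call:
send_rows:
  targets:
    - {"delta_pos":[-0.09,-0.02,0.4],"twist":0}
    - {"delta_pos":[-0.09,-0.02,1],"twist":0}
    - {"delta_pos":[-0.09,-0.02,1.7],"twist":0}
    - {"delta_pos":[-0.09,-0.02,2.4],"twist":0}
    - {"delta_pos":[-0.09,-0.02,2.7],"twist":0}
    - {"delta_pos":[-0.09,-0.02,2.7],"twist":0}
    - {"delta_pos":[-0.09,-0.02,2.7],"twist":0}
    - {"delta_pos":[-0.09,-0.02,2.7],"twist":0}

```text
time_s: 33.28
ee_pos: [632.5, -134.8, 126.0]
tool_rot: [3.141, 0.0, 1.665]
force: [0.1, -0.7, -0.5]
finger_gap: 46.6
```

Run:
```python
from h import *
plan([632,-134.7,120],95.3)
```

```text
t 33.27 pos [ 632.5 -134.8  126. ] yaw 95.37 F [ 0.1 -0.7 -0.5] gap 46.6 -> delta_pos [ 0.01 -0.05  0.6 ] twist 0.07
```

Call:
send_rows:
  targets:
    - {"delta_pos":[0,0,0.3],"twist":0}
    - {"delta_pos":[0,0,0.56],"twist":0}
    - {"delta_pos":[0,0,0.56],"twist":0}
    - {"delta_pos":[0,0,0.56],"twist":0}

```text
time_s: 33.78
ee_pos: [632.3, -134.7, 119.9]
tool_rot: [-3.141, -0.0, 1.665]
force: [-0.5, -0.4, -0.2]
finger_gap: 46.6
```

Call:
send_rows:
  targets:
    - {"delta_pos":[0,0,0],"twist":0}
    - {"delta_pos":[0,0,0],"twist":0}
    - {"delta_pos":[0,0,0],"twist":0}
    - {"delta_pos":[0,0,0],"twist":0}
    - {"delta_pos":[0,0,0],"twist":0}
  hand: 6.4

```text
time_s: 34.4
ee_pos: [632.4, -134.7, 120.0]
tool_rot: [3.142, -0.0, 1.665]
force: [0.5, 0.9, -0.7]
finger_gap: 64.0
```

Call:
send_rows:
  targets:
    - {"delta_pos":[0,0,-2],"twist":0}
    - {"delta_pos":[0,0,-4],"twist":0}
    - {"delta_pos":[0,0,-6],"twist":0}
    - {"delta_pos":[0,0,-6],"twist":0}
    - {"delta_pos":[0,0,-6],"twist":0}
    - {"delta_pos":[0,0,-6],"twist":0}

```text
time_s: 35.15
ee_pos: [631.9, -134.6, 178.8]
tool_rot: [-3.14, -0.001, 1.665]
force: [0.5, 0.7, -0.8]
finger_gap: 64.1
```

Run:
```python
from h import *
plan([615,135,230],92)
im,m=cam('wrist'); save(im,'w12.png',(150,90,370,300),s=2.2)
```

```text
t 35.15 pos [ 631.9 -134.6  178.8] yaw 95.37 F [ 0.5  0.7 -0.8] gap 64.1 -> delta_pos [27.01  0.84 -5.1 ] twist 3.37
```

View pics/w12.png

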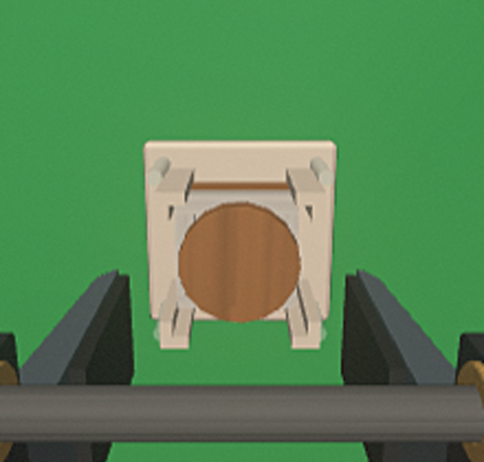

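The lid sits centred among the posts, so the stack is complete. Now the pod.

Call:
send_rows:
  targets:
    - {"delta_pos":[0,0,-5.1],"twist":0}
    - {"delta_pos":[27,0.8,-5.1],"twist":3.4}
    - {"delta_pos":[27,0.8,-5.1],"twist":3.4}
    - {"delta_pos":[27,0.8,-5.1],"twist":3.4}
    - {"delta_pos":[27,0.8,-5.1],"twist":3.4}
    - {"delta_pos":[27,0.8,-5.1],"twist":3.4}
    - {"delta_pos":[27,0.8,-5.1],"twist":3.4}
    - {"delta_pos":[27,0.8,-5.1],"twist":3.4}
    - {"delta_pos":[27,0.8,-5.1],"twist":3.4}
    - {"delta_pos":[27,0.8,-5.1],"twist":3.4}
    - {"delta_pos":[27,0.8,-5.1],"twist":3.4}
  hand: 5.0

```text
time_s: 36.58
ee_pos: [615.2, 134.1, 231.1]
tool_rot: [3.141, -0.0, 1.604]
force: [0.6, -0.7, 1.0]
finger_gap: 50.5
```

Run:
```python
from h import *
import pickle
plan([615,100,127],92)
im,m=cam('wrist'); save(im,'w13.png',(140,50,390,290),s=2.4);np.save('w13.npy',im);pickle.dump(m,open('w13.pkl','wb'))
```

```text
t 36.58 pos [615.2 134.1 231.1] yaw 91.92 F [ 0.6 -0.7  1. ] gap 50.5 -> delta_pos [-3.41 -0.13 10.41] twist -0.08
```

View pics/w13.png

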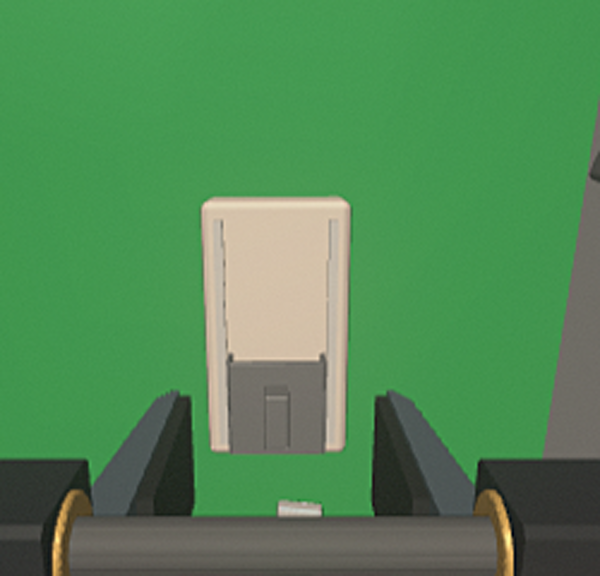

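The pod is nearly square with the tool. The deck's rear edge is at row 450, the plate spans (230–326, 361–452), and the fin top spans (265–290, 394–447).

Run:
```python
from h import *
import pickle
im=np.load('w13.npy');m=pickle.load(open('w13.pkl','rb'))
e=np.array([615.2,134.1]);psi=np.radians(91.92);ex=np.array([np.cos(psi),np.sin(psi)]);ey=np.array([ex[1],-ex[0]])
def t(px,z):
    w=ray(m,np.array(px)/2.4+[140,50],z)[:,:2]-e; return np.c_[w@ex,w@ey].round(1).tolist()
print('deck rear',t([[215,450],[343,450]],30),'front z0',t([[215,198],[340,198]],0))
print('deck L/R',t([[205,230],[350,230],[211,440],[346,440]],30))
print('plate',t([[230,361],[326,361],[229,452],[326,452]],46))
print('fin top',t([[265,394],[290,394],[265,447],[290,447]],62),'fin foot front',t([[265,385],[288,385]],46))
```

```text
deck rear [[-59.0, -33.5], [-58.9, 28.3]] front z0 [[57.9, -33.1], [57.9, 26.4]]
deck L/R [[46.4, -34.9], [46.4, 28.5], [-53.7, -35.2], [-53.7, 29.6]]
plate [[-8.7, -24.0], [-8.7, 18.1], [-52.4, -25.3], [-52.3, 18.9]]
fin top [[-18.1, -8.3], [-18.0, 2.2], [-42.3, -8.5], [-42.3, 2.3]] fin foot front [[-19.9, -8.7], [-19.8, 1.5]]
```

Call:
send_rows:
  targets:
    - {"delta_pos":[-3,-0.31,0],"twist":0}
    - {"delta_pos":[-3,-0.31,4],"twist":0}
    - {"delta_pos":[-3,-0.31,8],"twist":0}
    - {"delta_pos":[-3,-0.31,10],"twist":0}
    - {"delta_pos":[-3,-0.31,10.1],"twist":0}
    - {"delta_pos":[-3,-0.31,10.1],"twist":0}
    - {"delta_pos":[-3,-0.31,10.1],"twist":0}

```text
time_s: 37.5
ee_pos: [613.8, 104.9, 131.5]
tool_rot: [3.139, -0.0, 1.605]
force: [-0.4, -0.2, 0.2]
finger_gap: 49.9
```

Call:
send_rows:
  targets:
    - {"delta_pos":[0,0,0],"twist":0}
    - {"delta_pos":[0,0,0],"twist":0}
    - {"delta_pos":[0,0,0],"twist":0}
    - {"delta_pos":[0,0,0],"twist":0}
    - {"delta_pos":[0,0,0],"twist":0}
    - {"delta_pos":[0,0,0],"twist":0}
    - {"delta_pos":[0,0,0],"twist":0}
    - {"delta_pos":[0,0,0],"twist":0}
  hand: 0.5
  force: 20

```text
time_s: 38.5
ee_pos: [613.3, 104.8, 130.1]
tool_rot: [3.141, -0.0, 1.605]
force: [1.5, 0.1, -0.7]
finger_gap: 9.8
```

Call:
send_rows:
  targets:
    - {"delta_pos":[0.8,0,0],"twist":0}
    - {"delta_pos":[1.6,0,0],"twist":0}
    - {"delta_pos":[2.4,0,0],"twist":0}
    - {"delta_pos":[3.2,0,0],"twist":0}
    - {"delta_pos":[4.0,0,0],"twist":0}
    - {"delta_pos":[4.5,0,0],"twist":0}
    - {"delta_pos":[4.8,0,0],"twist":0}
    - {"delta_pos":[4.9,0,0],"twist":0}
    - {"delta_pos":[4.9,0,0],"twist":0}
    - {"delta_pos":[4.9,0,0],"twist":0}

```text
time_s: 39.75
ee_pos: [611.5, 152.9, 130.1]
tool_rot: [3.141, 0.001, 1.605]
force: [4.3, -3.6, -1.0]
finger_gap: 9.9
```

Run:
```python
from h import *
plan([613,155,130],92)
```

```text
t 39.75 pos [611.5 152.9 130.1] yaw 91.98 F [ 4.3 -3.6 -1. ] gap 9.9 -> delta_pos [0.21 0.16 0.01] twist -0.02
```

Call:
send_rows:
  targets:
    - {"delta_pos":[0.2,0.05,0],"twist":0}
    - {"delta_pos":[0.35,0.05,0],"twist":0}
    - {"delta_pos":[0.35,0.05,0],"twist":0}
    - {"delta_pos":[0.35,0.05,0],"twist":0}

```text
time_s: 40.25
ee_pos: [611.6, 153.5, 130.1]
tool_rot: [-3.14, 0.007, 1.607]
force: [3.3, -12.6, 0.6]
finger_gap: 9.9
```

Call:
send_rows:
  targets:
    - {"delta_pos":[-0.2,0,0],"twist":0}
    - {"delta_pos":[-0.2,0,0],"twist":0}
    - {"delta_pos":[-0.2,0,0],"twist":0}
    - {"delta_pos":[-0.2,0,0],"twist":0}
  hand: 4.0

```text
time_s: 40.75
ee_pos: [611.5, 155.6, 130.0]
tool_rot: [-3.141, -0.0, 1.606]
force: [-0.3, -0.4, 0.8]
finger_gap: 39.7
```

Call:
send_rows:
  targets:
    - {"delta_pos":[0,0,-3],"twist":0}
    - {"delta_pos":[0,0,-6],"twist":0}
    - {"delta_pos":[0,0,-9],"twist":0}
    - {"delta_pos":[-2,0,-10],"twist":0}
    - {"delta_pos":[-2,0,-10],"twist":0}
    - {"delta_pos":[-2,0,-10],"twist":0}
    - {"delta_pos":[-2,0,-10],"twist":0}

```text
time_s: 41.62
ee_pos: [612.0, 135.2, 228.7]
tool_rot: [-3.139, 0.0, 1.605]
force: [0.3, -0.5, 1.0]
finger_gap: 40.3
```

Run:
```python
from h import *
import pickle
plan([613,103,140],92)
im,m=cam('wrist'); save(im,'w14.png',(140,50,390,290),s=2.4);np.save('w14.npy',im);pickle.dump(m,open('w14.pkl','wb'))
```

```text
t 41.62 pos [612.  135.2 228.7] yaw 91.97 F [ 0.3 -0.5  1. ] gap 40.3 -> delta_pos [-3.22  0.01  8.87] twist -0.03
```

View pics/w14.png

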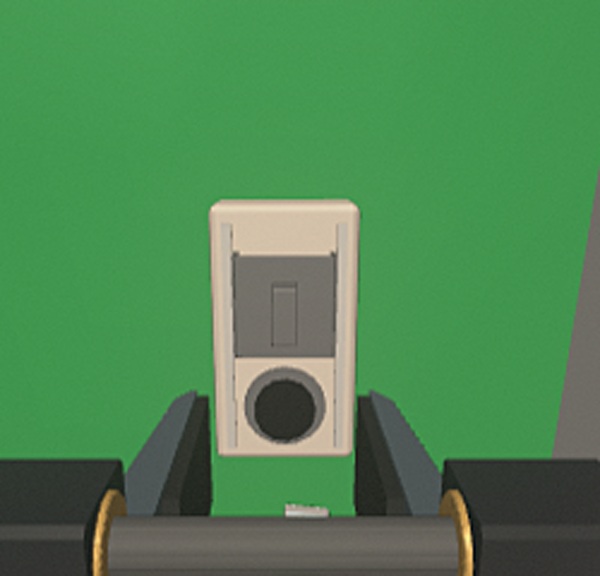

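The tab is aside (plate rows 257–356) and the button is exposed at (285,408).

Run:
```python
from h import *
import pickle
im=np.load('w14.npy');m=pickle.load(open('w14.pkl','rb'))
o=status.get_obs();e=o['ee_pos'][:2];psi=o['tool_rot'][2];ex=np.array([np.cos(psi),np.sin(psi)]);ey=np.array([ex[1],-ex[0]])
def t(px,z):
    w=ray(m,np.array(px)/2.4+[140,50],z)[:,:2]-e; return np.c_[w@ex,w@ey].round(1).tolist()
print('button',t([[285,408]],40),'plate front/rear',t([[285,257],[285,356]],46),'deck rear',t([[285,454]],30),'front z0',t([[285,200]],0))
```

```text
button [[-32.4, -0.4]] plate front/rear [[37.3, -0.5], [-5.8, -0.4]] deck rear [[-60.1, -0.3]] front z0 [[57.0, -0.5]]
```

Call:
send_rows:
  targets:
    - {"delta_pos":[-3.24,-0.04,0],"twist":0}
    - {"delta_pos":[-3.24,-0.04,2],"twist":0}
    - {"delta_pos":[-3.24,-0.04,5],"twist":0}
    - {"delta_pos":[-3.24,-0.04,8],"twist":0}
    - {"delta_pos":[-3.24,-0.04,10],"twist":0}
    - {"delta_pos":[-3.24,-0.04,10.5],"twist":0}
    - {"delta_pos":[-3.24,-0.04,10.5],"twist":0}
    - {"delta_pos":[-3.24,-0.04,10.5],"twist":0}
    - {"delta_pos":[-3.24,-0.04,10.5],"twist":0}
  hand: 0

```text
time_s: 42.8
ee_pos: [613.6, 102.9, 126.0]
tool_rot: [3.14, -0.0, 1.605]
force: [-0.7, 0.7, -0.5]
finger_gap: 0.5
```

Run:
```python
from h import *
plan([613,103,112],92)
```

```text
t 42.8 pos [613.6 102.9 126. ] yaw 91.97 F [-0.7  0.7 -0.5] gap 0.5 -> delta_pos [ 0.01 -0.06  1.4 ] twist -0.03
```

Call:
send_rows:
  targets:
    - {"delta_pos":[0,-0.05,0.4],"twist":0}
    - {"delta_pos":[0,-0.05,0.7],"twist":0}
    - {"delta_pos":[0,-0.05,1.0],"twist":0}
    - {"delta_pos":[0,-0.05,1.2],"twist":0}
    - {"delta_pos":[0,-0.05,1.3],"twist":0}
    - {"delta_pos":[0,-0.05,1.3],"twist":0}
    - {"delta_pos":[0,-0.05,1.3],"twist":0}

```text
time_s: 43.68
ee_pos: [612.6, 102.8, 112.6]
tool_rot: [-3.142, -0.0, 1.605]
force: [-1.8, -0.3, 5.4]
finger_gap: 0.5
```

Call:
send_rows:
  targets:
    - {"delta_pos":[0,0,0.1],"twist":0}
    - {"delta_pos":[0,0,0.2],"twist":0}
    - {"delta_pos":[0,0,0.2],"twist":0}
    - {"delta_pos":[0,0,0.2],"twist":0}
    - {"delta_pos":[0,0,0.2],"twist":0}

```text
time_s: 44.3
ee_pos: [612.5, 102.8, 112.4]
tool_rot: [3.141, -0.0, 1.605]
force: [-4.0, -1.3, 15.5]
finger_gap: 0.8
```

Call:
send_rows:
  targets:
    - {"delta_pos":[0,0,-3],"twist":0}
    - {"delta_pos":[0,0,-6],"twist":0}
    - {"delta_pos":[2,-0.08,-7],"twist":0}
    - {"delta_pos":[5.05,-0.08,-7],"twist":0}
    - {"delta_pos":[5.05,-0.08,-7],"twist":0}
    - {"delta_pos":[5.05,-0.08,-7],"twist":0}
    - {"delta_pos":[5.05,-0.08,-7],"twist":0}
  hand: 4.0

```text
time_s: 45.18
ee_pos: [609.9, 152.8, 179.4]
tool_rot: [-3.141, 0.0, 1.605]
force: [0.7, -0.4, 0.1]
finger_gap: 39.6
```

Run:
```python
from h import *
plan([611.5,153.7,130],92)
```

```text
t 45.17 pos [609.9 152.8 179.4] yaw 91.94 F [ 0.7 -0.4  0.1] gap 39.6 -> delta_pos [0.09 0.16 4.94] twist -0.06
```

Call:
send_rows:
  targets:
    - {"delta_pos":[0.05,0.16,2],"twist":0}
    - {"delta_pos":[0.05,0.16,4],"twist":0}
    - {"delta_pos":[0.05,0.16,4.9],"twist":0}
    - {"delta_pos":[0.05,0.16,4.9],"twist":0}
    - {"delta_pos":[0.05,0.16,4.9],"twist":0}

```text
time_s: 45.8
ee_pos: [612.2, 153.7, 131.8]
tool_rot: [3.14, -0.0, 1.605]
force: [-0.3, 0.6, 0.1]
finger_gap: 39.9
```

Call:
send_rows:
  targets:
    - {"delta_pos":[0,0,0],"twist":0}
    - {"delta_pos":[0,0,0],"twist":0}
    - {"delta_pos":[0,0,0],"twist":0}
    - {"delta_pos":[0,0,0],"twist":0}
    - {"delta_pos":[0,0,0],"twist":0}
    - {"delta_pos":[0,0,0],"twist":0}
    - {"delta_pos":[0,0,0],"twist":0}
  hand: 0.5

```text
time_s: 46.68
ee_pos: [611.6, 153.9, 131.2]
tool_rot: [-3.141, -0.0, 1.605]
force: [-1.6, 0.8, 3.3]
finger_gap: 10.0
```

Call:
send_rows:
  targets:
    - {"delta_pos":[-0.8,0.02,0],"twist":0}
    - {"delta_pos":[-1.6,0.04,0],"twist":0}
    - {"delta_pos":[-2.4,0.07,0],"twist":0}
    - {"delta_pos":[-3.2,0.1,0],"twist":0}
    - {"delta_pos":[-4.0,0.12,0],"twist":0}
    - {"delta_pos":[-4.5,0.12,0],"twist":0}
    - {"delta_pos":[-4.9,0.12,0],"twist":0}
    - {"delta_pos":[-5.0,0.12,0],"twist":0}
    - {"delta_pos":[-5.0,0.12,0],"twist":0}
    - {"delta_pos":[-5.0,0.12,0],"twist":0}

```text
time_s: 47.92
ee_pos: [613.8, 103.8, 131.2]
tool_rot: [-3.14, -0.001, 1.604]
force: [-4.6, 2.9, 5.8]
finger_gap: 9.5
```

Push a little further, until the stop shows in the force.

Call:
send_rows:
  targets:
    - {"delta_pos":[-0.15,-0.03,0],"twist":0}
    - {"delta_pos":[-0.3,-0.03,0],"twist":0}
    - {"delta_pos":[-0.3,-0.03,0],"twist":0}
    - {"delta_pos":[-0.3,-0.03,0],"twist":0}

```text
time_s: 48.42
ee_pos: [613.7, 103.2, 131.3]
tool_rot: [-3.14, -0.006, 1.603]
force: [-4.9, 11.0, 4.8]
finger_gap: 9.7
```

Call:
send_rows:
  targets:
    - {"delta_pos":[0.2,0,0],"twist":0}
    - {"delta_pos":[0.2,0,0],"twist":0}
    - {"delta_pos":[0.2,0,0],"twist":0}
    - {"delta_pos":[0.2,0,0],"twist":0}
  hand: 4.0

```text
time_s: 48.92
ee_pos: [614.5, 102.4, 130.9]
tool_rot: [3.142, 0.0, 1.605]
force: [0.1, -0.7, -0.4]
finger_gap: 39.6
```

Call:
send_rows:
  targets:
    - {"delta_pos":[0,0,-3],"twist":0}
    - {"delta_pos":[0,0,-6],"twist":0}
    - {"delta_pos":[0,0,-10],"twist":0}
    - {"delta_pos":[3,0,-10],"twist":0}
    - {"delta_pos":[3,0,-10],"twist":0}
    - {"delta_pos":[3,0,-10],"twist":0}
    - {"delta_pos":[3,0,-10],"twist":0}

```text
time_s: 49.8
ee_pos: [613.2, 132.1, 230.5]
tool_rot: [-3.14, 0.0, 1.605]
force: [0.2, -0.5, 0.1]
finger_gap: 40.3
```

Run:
```python
from h import *
plan([632,-134.7,230],95.3)
im,m=cam('wrist'); t,_=cam('top')
a=cv2.resize(im[50:290,140:390],(400,384)); b=cv2.resize(t[90:290,130:440],(400,258)); b=cv2.copyMakeBorder(b,0,126,0,0,0)
cv2.imwrite('pics/f.png',np.hstack([a,b])[:,:,::-1])
```

```text
t 49.8 pos [613.2 132.1 230.5] yaw 91.93 F [ 0.2 -0.5  0.1] gap 40.3 -> delta_pos [-26.72   0.98   0.06] twist -3.37
```

View pics/f.png

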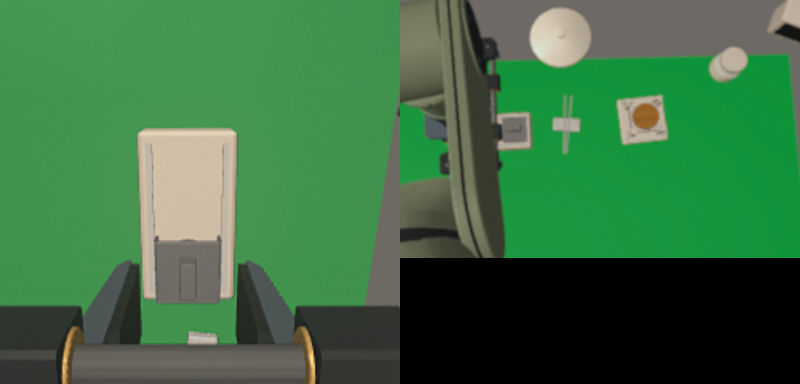

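The tab is closed, the stack is in place, and the bystanders look untouched. I'll do one numeric check above the cradle before handing in.

Call:
send_rows:
  targets:
    - {"delta_pos":[-26.7,1,0],"twist":-3.4}
    - {"delta_pos":[-26.7,1,0],"twist":-3.4}
    - {"delta_pos":[-26.7,1,0],"twist":-3.4}
    - {"delta_pos":[-26.7,1,0],"twist":-3.4}
    - {"delta_pos":[-26.7,1,0],"twist":-3.4}
    - {"delta_pos":[-26.7,1,0],"twist":-3.4}
    - {"delta_pos":[-26.7,1,0],"twist":-3.4}
    - {"delta_pos":[-26.7,1,0],"twist":-3.4}
    - {"delta_pos":[-26.7,1,0],"twist":-3.4}
    - {"delta_pos":[-26.7,1,0],"twist":-3.4}
    - {"delta_pos":[-26.7,1,0],"twist":-3.4}

```text
time_s: 51.28
ee_pos: [632.5, -133.4, 231.1]
tool_rot: [3.141, -0.0, 1.665]
force: [0.3, 0.1, -0.2]
finger_gap: 40.0
```

Run:
```python
from h import *
o=status.get_obs(); im,m=cam('wrist'); print(o['ee_pos'])
c,y=square(im,m,np.array([631.5,-133.6]),95.3,84,[0,10,10,10],half=4,inset=.3)
px0=proj(m,[[632,-134,48]])[0]; g=cv2.cvtColor(im,cv2.COLOR_RGB2HSV)
mask=((g[...,0]<22)&(g[...,1]>110)).astype(np.uint8); mask=cv2.morphologyEx(mask,cv2.MORPH_OPEN,np.ones((7,7)))
for k in cv2.findContours(mask,cv2.RETR_EXTERNAL,cv2.CHAIN_APPROX_NONE)[0]:
    if cv2.pointPolygonTest(k,tuple(map(float,px0)),False)>0:
        for z in(48,): q,r=cv2.minEnclosingCircle(ray(m,k[:,0]+0.,z)[:,:2].astype(np.float32)); print('lid z',z,np.round(q,1),round(r,1))
# post-top outer corners as same-height reference
a=np.radians(5.3);print('expected outline px of lid at base centre',proj(m,[[*c,48]]),'found',k[:,0].mean(0), cv2.minEnclosingCircle(k)[0])
```

```text
[ 632.53816102 -133.36596314  231.07956302]
c [ 631.33 -133.62] yaw 95.03 sides 82.1 82.81 ang [ 0.1  1.4 -2.1 -0.1] res [0.15 0.31 1.09 0.32]
lid z 48 [ 630.7 -134. ] 24.1
expected outline px of lid at base centre [[257.40685861 193.2214417 ]] found [257.04761905 193.27777778] (257.00225830078125, 193.3009033203125)
```

The lid measures 0.7 mm from the cradle centre, which is within measurement error, and its outline radius is right for a lid at stack height. Handing in.

```bash
python3 -c "
from cell import workorder; print(workorder.job_done())"
```

```text
the job is handed in; nothing more can be done
None
```

I built the box in the cradle in the order asked: tray (open side up), both aluminium frames that were present, then the lid. After that I slid the tab aside, pressed the button, slid the tab back over it, and handed the job in at about 51 s.

- **Stack:** the last wrist view put the lid about 0.7 mm from the measured cradle centre, with the radius expected at full stack height. No contact force showed during any placing.
- **Tab and button:** the tab reached its stop both ways (12.6 N opening, 11 N closing). The button bottomed out, with force rising to 15.5 N and no further travel. The last pictures show the tab closed.
- **Bystanders:** the tweezer rest, bowl and jar look unmoved in the last top view. I checked that by eye only.

**Checks that disagreed:**
- While the second frame was held, the automatic edge finder locked onto the wrong edge. I read the picture by hand instead, and the frame went in without contact force.
- The camera measured the 84 mm cradle base 1–2 mm short, so positions are only good to about 1 mm.
- With the tab open, its plate edge measured 26.6 mm from the button centre instead of 28 mm. I trusted the stop force over that reading.

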